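# Pack the lunch container from the prep trays

## Robot

A 6-joint arm with a two-finger parallel gripper is mounted at the origin on the work surface. World frame = base frame: x ahead of the robot, y to its left, z up, the work surface at z = 0. Lengths are in mm, angles in degrees, forces in N, time in s.
With the tool pointing down it reaches from about 250 to 775 mm from the base axis. Payload 4 kg.
Tool frame: the origin (TCP) lies between the finger pads; the fingertips stand 11 mm ahead of it and the grasp point (between the pads) lies 8 mm behind it; z points along the fingers, y is the line along which they close (so a half turn about z gives the same grasp; the last joint's range is limited). The gripper opens to 85 mm and grips with 20 to 120 N. Pads are 22 mm wide; open, the fingers measure 114 mm over their backs; the gripper's body (76 mm by 85 mm) begins 54 mm behind the grasp point. The pads swing forward as they close: fully open they stand 13 mm farther back than shut.
Start: joints at [-82.454, 4.996, 78.535, -0, 96.463, -5.907], TCP at [127.952, -534.925, 242.341] pointing down, gripper open.
Joint ranges: [-177.83, 177.83], [-43.37, 116.18], [15.69, 146.23], [-61.86, 241.86], [9.47, 152.12], [-147.06, 147.06]. Speed limits (degrees/s): [159.86, 159.86, 180, 180, 180, 180].

## Interface

Orientations are given as [roll, pitch, yaw] about the fixed x, y, z axes, in that order (R = Rz(yaw) Ry(pitch) Rx(roll)).
In Python, from cell import monitor, grab_frame, ctrl gives the robot as it stands.
- The arm moves only by the shell command python3 -m crank 'ROWS' [FORCE]. ROWS is a JSON object of lists of equal length, an entry for each row: "delta_pos": the shift along the tool's x, y, z in cm, a list of three; "rot": the turn, a rotation vector about the tool's x, y, z in rad, a list of three; "fingers": the opening, from -1 (shut) to 1 (fully open). In form: {"delta_pos": [[tx, ty, tz], ...], "rot": [[rx, ry, rz], ...], "fingers": [fingers, ...]}. A call has 1 to 8 rows; each row shifts and turns the commanded pose from where the row before left it, along the tool's axes as they then stand; what a row does not reach is not made up. A row lasts 1/8 s, in which the tool goes at most 62.5 mm and 10.7 degrees, less where a joint would pass 70% of its speed; a pose out of reach is approached as far as the arm can. A call is refused whole if a number of a shift passes 6.25 or a number of a turn 0.188, either way. A call with a gripper value outside its range is refused whole. The fingers move at their own pace and stop on an object; FORCE is the grip in N (left out, the last holds). Time passes only in rows, so rows that do not move let the fingers close. It gives the time, the measured TCP pose, the force, the opening and the grip force at its end, in the units of the state.
- monitor.get_obs(): the state, without advancing time (a new reading comes with each control period).
- grab_frame(name): name is "side" or "top"; returns a dict with "color" (400x640x3 uint8, blue, green, red), "mtx" (3x3 intrinsics, pixels), "origin" and "rotation" of the camera in the world. Camera axes: x right, y up, looking along -z (the intrinsics and any distortion apply to the point x, -y, -z); pixel columns grow to the right and rows downward; lengths in mm; the calibration is good to about 2 mm. A picture is of the moment at which its call begins. There is no depth.
- ctrl.job_done(): hands the job in; it is judged then, once.
The state is a dict: "t": time; "joint_pos": joint angles; "dq": joint speeds; "effort": joint torques, N m; "position": TCP position; "eef_rot": TCP orientation; "ft_force": force on the tool from outside, world axes, zero at the start; "torque": the same for the moment, N m; "grip_width": finger opening in mm; "gripper_force": force on a finger pad.
Only numpy, scipy, OpenCV 4.12 (cv2) and the standard library are available. Lean on these libraries where they do the work, as an engineer would, in place of code of your own. Each camera call takes 0.05 s, during which the arm holds its last target. There are 200 camera calls.

## Task

Get the packed lunch ready. Tip all the snack pieces out of the prep trays into the pink lunch container without touching the food with the gripper, and set each tray back down flat on the worktop; then put the lid fully home on the container. Also stand the toppled juice bottle upright on the worktop, and leave the strainer, the spoon and the jar alone.

Things in the scene. Friction and masses are not known exactly. Their poses are not given: they have to be found in the camera images.
- lunchbox: open pink plastic lunch container, loose, 178 x 136 mm (x, y) and 92 mm high, walls and floor 4 mm; origin at the middle of its underside, z up, its mouth at z = 92 mm
- lid: loose pink lid, 192 x 150 mm (x, y), 140 g. Origin: middle of the skirt's lower edge, z up. The skirt, 10 mm deep, passes outside the container's rim with 4 mm to spare; plate top at z = 14 mm. White solid handle bar: 80 mm along x, 14 mm wide, top at z = 48 mm. Fully home: its origin 82 mm above the container's, long sides parallel (either way round)
- bottle: square orange juice bottle, 58 x 58 mm body for the first 118 mm, then a shoulder and a green cap of 38 mm, 170 mm high in all; 300 g, its mass centre about 70 mm from the base. Origin in the middle of its base, z towards the cap. It starts lying on a flat side (its origin then 29 mm above the worktop)
- strainer: bystander: stainless tea strainer, 80 mm bowl with a flat handle; origin under the bowl
- spoon: bystander: bamboo spoon, 250 mm long, lying; origin near its middle
- jar: bystander: glass clamp-lid jar, 100 mm across, 152 mm high; origin under its middle
- tray_a: prep tray: steel pan 110 x 96 mm, floor 3 mm, walls 22 mm, back wall 30 mm, open front edge. Origin: middle of the underside; +x to the open edge (55 mm away), z up. White bar handle behind the back wall: 16 mm wide, x = -55 to -119 mm, z = 30 to 56 mm; grip from above at x = -92 mm. 130 g. Slippery: pieces slide from 18 to 26 degrees of tilt, so carry it level. Starts with 0 to 2 flapjacks
- tray_b: prep tray: steel pan 110 x 96 mm, floor 3 mm, walls 22 mm, back wall 30 mm, open front edge. Origin: middle of the underside; +x to the open edge (55 mm away), z up. Blue bar handle behind the back wall: 16 mm wide, x = -55 to -119 mm, z = 30 to 56 mm; grip from above at x = -92 mm. 130 g. Slippery: pieces slide from 18 to 26 degrees of tilt, so carry it level. Starts with 0 to 2 cheese blocks
- tray_c: prep tray: steel pan 110 x 96 mm, floor 3 mm, walls 22 mm, back wall 30 mm, open front edge. Origin: middle of the underside; +x to the open edge (55 mm away), z up. Green bar handle behind the back wall: 16 mm wide, x = -55 to -119 mm, z = 30 to 56 mm; grip from above at x = -92 mm. 130 g. Slippery: pieces slide from 18 to 26 degrees of tilt, so carry it level. Starts with 0 to 2 brownies
- flapjack_1: oat flapjack (light brown), a firm block 40 x 34 x 28 mm (x, y, z), 35 g; origin at its middle. May be absent. Starts on tray_a.
- flapjack_2: oat flapjack (light brown), a firm block 40 x 34 x 28 mm (x, y, z), 35 g; origin at its middle. May be absent. Starts on tray_a.
- cheese_1: cheese (yellow), a firm block 40 x 34 x 28 mm (x, y, z), 35 g; origin at its middle. May be absent. Starts on tray_b.
- cheese_2: cheese (yellow), a firm block 40 x 34 x 28 mm (x, y, z), 35 g; origin at its middle. May be absent. Starts on tray_b.
- brownie_1: brownie (dark brown), a firm block 40 x 34 x 28 mm (x, y, z), 35 g; origin at its middle. May be absent. Starts on tray_c.
- brownie_2: brownie (dark brown), a firm block 40 x 34 x 28 mm (x, y, z), 35 g; origin at its middle. May be absent. Starts on tray_c.

How it is judged (in metres and radians):
On the way, in this order (a step that is already met when the one before it is completed fails the run):
1. every snack piece present lies inside the lunch container (x of flapjack_1 in the frame of lunchbox between -0.085 and 0.085 m and y of flapjack_1 in the frame of lunchbox between -0.064 and 0.064 m and z of flapjack_1 in the frame of lunchbox between 0 and 0.086 m and x of flapjack_2 in the frame of lunchbox between -0.085 and 0.085 m and y of flapjack_2 in the frame of lunchbox between -0.064 and 0.064 m and z of flapjack_2 in the frame of lunchbox between 0 and 0.086 m and x of cheese_1 in the frame of lunchbox between -0.085 and 0.085 m and y of cheese_1 in the frame of lunchbox between -0.064 and 0.064 m and z of cheese_1 in the frame of lunchbox between 0 and 0.086 m and x of cheese_2 in the frame of lunchbox between -0.085 and 0.085 m and y of cheese_2 in the frame of lunchbox between -0.064 and 0.064 m and z of cheese_2 in the frame of lunchbox between 0 and 0.086 m and x of brownie_1 in the frame of lunchbox between -0.085 and 0.085 m and y of brownie_1 in the frame of lunchbox between -0.064 and 0.064 m and z of brownie_1 in the frame of lunchbox between 0 and 0.086 m and x of brownie_2 in the frame of lunchbox between -0.085 and 0.085 m and y of brownie_2 in the frame of lunchbox between -0.064 and 0.064 m and z of brownie_2 in the frame of lunchbox between 0 and 0.086 m), for 0.3 s.
2. the lid is fully home on the container (z of lid in the frame of lunchbox between 0.078 and 0.085 m and horizontal distance between lid and lunchbox below 0.008 m and angle between lid's own z axis and vertical below 0.04 rad and angle between the x axis of lid and the x axis of lunchbox, either way round below 0.12 rad), for 0.3 s.
At the end, for the whole second after the job is handed in: all pieces inside the container below its rim; container level on the worktop; lid within 3 mm of fully home, 8 mm sideways, 0.04 rad of level, sides parallel to 0.12 rad; trays flat on the worktop; bottle upright on the worktop within 0.06 rad; all at rest (all of step 1 and all of step 2 and angle between lunchbox's own z axis and vertical below 0.05 rad and height (world z) of each of lunchbox, tray_a, tray_b, tray_c, bottle below 0.006 m and angle between each of tray_a, tray_b, tray_c, bottle's own z axis and vertical below 0.06 rad and linear speed of each of tray_a, tray_b, tray_c, bottle below 0.03 m/s); the robot touches nothing.
It fails at once if the gripper touches the food (contact force between the fingers and flapjack_1 above 0.5 N or contact force between the fingers and flapjack_2 above 0.5 N or contact force between the fingers and cheese_1 above 0.5 N or contact force between the fingers and cheese_2 above 0.5 N or contact force between the fingers and brownie_1 above 0.5 N or contact force between the fingers and brownie_2 above 0.5 N).
It fails at once if the lunch container is tipped over (angle between lunchbox's own z axis and vertical above 0.6 rad).
It fails at once if the strainer, the spoon or the jar is moved by more than 4 cm (distance of any of strainer, spoon, jar from where it was at the start of the episode above 0.04 m).
Of flapjack_1, flapjack_2, cheese_1, cheese_2, brownie_1, brownie_2 only 3 to 6 are there at a start; the rules pass over those that are not, and their reading is None.
At some moment in a run one of lid, lunchbox may be knocked a few centimetres aside while the robot is not near it.
It also fails if it takes over 210 s, if anything falls off the work surface, if the arm or the gripper's body presses on something with over 40 N, if the wrist force passes 120 N, or if a joint passes its speed limit or range.

## Working session

There is one attempt and no reset: what is moved stays moved. The work goes in short steps, Python scripts to look and compute and a shell command to move; the robot and the scene stay as the last step left them, time stands still between calls to the robot, and variables do not carry over. Pictures are saved under pics/ and viewed, at most 14 in all, crops included, and the job is handed in when it is done.

```bash
ls; mkdir -p pics
python3 - <<'E'
from cell import monitor, grab_frame
import cv2,json
print(monitor.get_obs())
for n in("top","side"):
    f=grab_frame(n);cv2.imwrite(f"pics/{n}0.png",f["color"]);print(n,f["mtx"],f["origin"],f["rotation"],[k for k in f])
E
```

```text
pics
{'t': 0.0, 'joint_pos': array([-8.24536404e+01,  5.04026782e+00,  7.86244543e+01,  5.99880200e-04,
        9.64630084e+01, -5.90695603e+00]), 'dq': array([-0.00860127, -0.02384949, -0.0970475 ,  0.01074473,  0.00314341,
       -0.08993057]), 'effort': array([ 3.56142646e-04, -3.51871133e+01, -3.13271284e+01, -3.55285902e-04,
        1.09427108e-02,  1.02041682e-05]), 'position': array([ 127.89807143, -534.43959014,  241.1306144 ]), 'eef_rot': array([-1.79873009e+02, -1.37382116e-02,  1.34533672e+01]), 'ft_force': array([ 0.05888273, -0.3382984 ,  0.75709347]), 'torque': array([ 0.02579387, -0.06980622,  0.04524046]), 'gripper_force': 0.0, 'grip_width': 85.28707660693135}
top [[508.4894143    0.         317.35403673]
 [  0.         508.4894143  195.40707258]
 [  0.           0.           1.        ]] [ 447.60144214  -10.29602409 1647.04903455] [  4.24418908   0.75531482 -89.7237447 ] ['color', 'mtx', 'origin', 'rotation']
side [[435.23508661   0.         317.89876972]
 [  0.         435.23508661 199.07503616]
 [  0.           0.           1.        ]] [251.63792305 693.04753405 893.81990207] [  42.69258243    0.49828173 -154.22705756] ['color', 'mtx', 'origin', 'rotation']
```

View pics/top0.png

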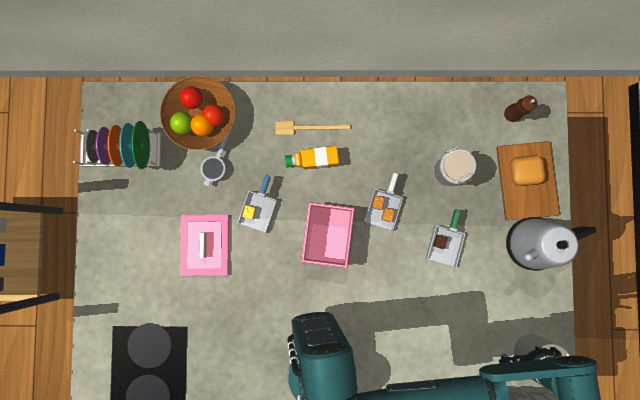

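View pics/side0.png

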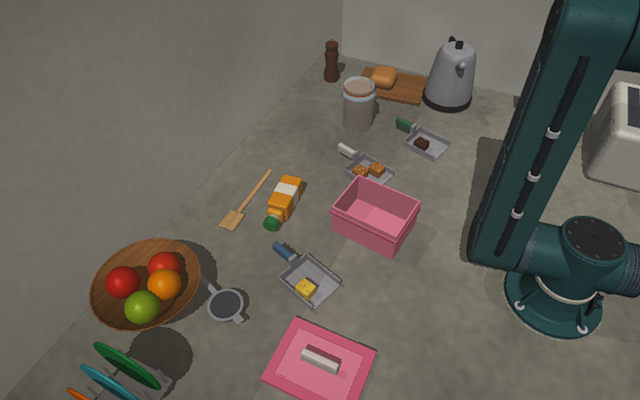

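Top view: lunchbox about (328,235), lid (205,245), trays b (258,210), a (385,208) and c (447,244), bottle (312,157) with its cap to the left. There is 1 cheese, 2 flapjacks and apparently 1 brownie. Zooming in for corner pixels.

```bash
cat > h.py <<'E'
import numpy as np,cv2
from scipy.spatial.transform import Rotation as R
from cell import monitor, grab_frame
def look(n,save=None,crop=None,k=1):
    f=grab_frame(n)
    if save:
        im=f["color"]
        if crop: x0,y0,x1,y1=crop; im=im[y0:y1,x0:x1]
        cv2.imwrite("pics/"+save,cv2.resize(im,None,fx=k,fy=k,interpolation=cv2.INTER_CUBIC))
    return f
def w(f,px,z):
    K=f["mtx"];Rm=R.from_euler('xyz',f["rotation"],degrees=True).as_matrix()
    d=np.linalg.inv(K)@np.array([px[0],px[1],1.]);d=Rm@(d*[1,-1,-1]);o=np.array(f["origin"])
    return (o+d*(z-o[2])/d[2])
def proj(f,P):
    Rm=R.from_euler('xyz',f["rotation"],degrees=True).as_matrix()
    c=(np.atleast_2d(P)-f["origin"])@Rm; c=c*[1,-1,-1]; p=c@f["mtx"].T; return p[:,:2]/p[:,2:]
def to(p,yaw=None,tool=None):
    """delta in tool axes (cm) from measured pose to world point p; rz turn (rad) to yaw (deg)"""
    s=monitor.get_obs();Rm=R.from_euler('xyz',s["eef_rot"],degrees=True)
    print("d_tool cm",np.round(Rm.inv().apply(np.array(p)-s["position"])/10,2))
    if yaw is not None:
        print("rot",np.round((Rm.inv()*R.from_euler('xyz',[180,0,yaw],degrees=True)).as_rotvec(),3))
E
python3 - <<'E'
from h import *
f=look("top","crop1.png",(170,140,480,285),2.55)
print(w(f,(317,195),0))
f=look("side","crop2.png",(220,110,460,290),3.3)
E
```

```text
[571.05645145  13.16354722   0.        ]
```

View pics/crop1.png

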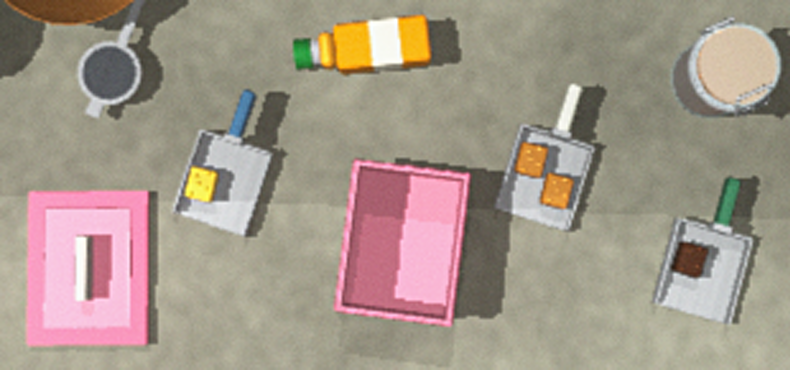

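Crop scale is 2.55 with origin (170,140). Fitting planar poses from the clicked model points.

```bash
cat > fit.py <<'E'
from h import *
from scipy.optimize import least_squares
def fit(f,model,pix,g):
    M=np.array(model,float);P=np.array(pix,float)
    def pr(q): 
        c,s=np.cos(q[2]),np.sin(q[2]); 
        W=np.c_[q[0]+c*M[:,0]-s*M[:,1],q[1]+s*M[:,0]+c*M[:,1],M[:,2]]; return (proj(f,W)-P).ravel()
    r=least_squares(pr,[g[0],g[1],np.radians(g[2])],x_scale=[10,10,.1],loss='soft_l1')
    return np.round([r.x[0],r.x[1],np.degrees(r.x[2]),np.abs(r.fun).max()],1)
TR=[(55,-48,10),(55,48,10),(-55,-48,30),(-55,48,30),(-119,0,56)]
BX=[(89,68,92),(89,-68,92),(-89,-68,92),(-89,68,92)]
LD=[(96,75,12),(96,-75,12),(-96,-75,12),(-96,75,12)]
E
python3 - <<'E'
from fit import *
f=look("top");c=lambda L:[(170+(x-.5)/2.55,140+(y-.5)/2.55) for x,y in L]
print("b",fit(f,TR,c([(175,212),(248,236),(203,130),(272,152),(250,90)]),(550,200,180)))
print("a",fit(f,TR,c([(498,206),(571,231),(522,124),(594,146),(575,84)]),(550,-200,180)))
print("c",fit(f,TR,c([(654,304),(731,323),(678,217),(753,237),(734,178)]),(450,-400,180)))
print("box",fit(f,BX,c([(354,159),(470,170),(451,326),(335,311)]),(450,0,0)))
print("lid",fit(f,LD,c([(27,192),(149,191),(149,346),(27,346)]),(450,400,0)))
for p in [(432,16),(428,67),(335,25),(340,72),(294,40),(296,68)]:print("bot",w(f,c([p])[0],50).round())
E
```

```text
b [516.  202.8 162.4   0.9]
a [ 524.4 -201.4  164.1    1.2]
c [ 408.9 -397.2  166.     0.5]
box [443.6 -21.1  -6.6   1.7]
lid [407.6 374.    0.9   0.9]
bot [723. -57.  50.]
bot [659. -52.  50.]
bot [712.  63.  50.]
bot [653.  57.  50.]
bot [693. 114.  50.]
bot [657. 111.  50.]
```

View pics/crop2.png

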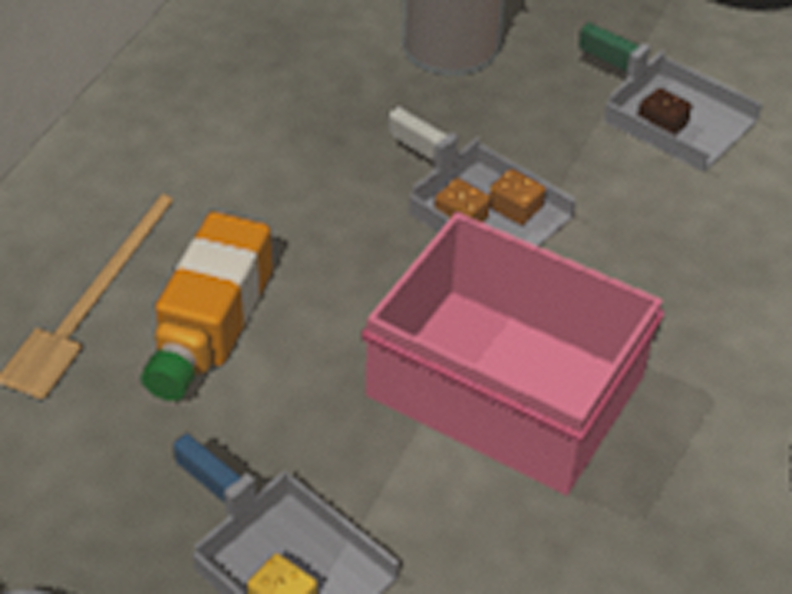

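Brown 1, flapjack 2, cheese 1 (crop 2 shows one brownie on the green tray, two flapjacks on the white, one cheese on the blue). The bottle lies with its base at about (690,-55) and its cap toward +y. Starting with tray c.

```bash
cat >> h.py <<'E'
def plan(p,yaw,s=None):
    """tool-down: first turn by rz (rad), then shift (cm) in the tool axes at that yaw"""
    s=monitor.get_obs();Rm=R.from_euler('xyz',s["eef_rot"],degrees=True)
    T=R.from_euler('xyz',[180,0,yaw],degrees=True)
    d=T.inv().apply(np.array(p)-s["position"])/10
    print("at",s["position"].round(1),s["eef_rot"].round(1),"turn",(Rm.inv()*T).as_rotvec().round(3),"then shift cm",d.round(2),"rows>=",np.ceil(np.linalg.norm(d)/6).astype(int))
def handle(x,y,yaw): a=np.radians(yaw); return x-92*np.cos(a),y-92*np.sin(a)
E
python3 - <<'E'
from h import *
x,y=handle(408.9,-397.2,166); print(x,y); plan((x,y,110),-14)
E
```

```text
498.1672068173917 -419.45681439516943
at [ 127.9 -534.7  241.8] [-179.9   -0.    13.5] turn [-0.001  0.     0.479] then shift cm [ 33.14 -20.14  13.18] rows>= 7
```

```bash
python3 -m crank '{"delta_pos":[[0,0,0],[0,0,0],[0,0,0],[4.14,-2.52,0],[4.14,-2.52,0],[4.14,-2.52,0],[4.14,-2.52,0],[4.14,-2.52,0]],"rot":[[0,0,0.16],[0,0,0.16],[0,0,0.16],[0,0,0],[0,0,0],[0,0,0],[0,0,0],[0,0,0]],"fingers":[1,1,1,1,1,1,1,1]}' 100; python3 -m crank '{"delta_pos":[[4.14,-2.52,2.2],[4.14,-2.52,2.2],[4.14,-2.52,2.2],[0,0,2.2],[0,0,2.2],[0,0,2.2],[0,0,0],[0,0,0]],"rot":[[0,0,0],[0,0,0],[0,0,0],[0,0,0],[0,0,0],[0,0,0],[0,0,0],[0,0,0]],"fingers":[0.2,0.2,0.2,0.2,0.2,0.2,0.2,0.2]}'; python3 -c "
from h import *
plan((498.2,-419.5,37),-14)
f=look('top','c1.png',(400,170,540,300),4)"
```

```text
t: 1.25
position: [360.7, -462.3, 242.2]
eef_rot: [180.0, 0.0, -14.1]
ft_force: [-0.2, 1.1, -0.5]
grip_width: 85.2
gripper_force: 0.0
t: 2.25
position: [498.5, -420.1, 111.2]
eef_rot: [180.0, -0.1, -14.1]
ft_force: [0.6, 0.3, -0.3]
grip_width: 51.4
gripper_force: 0.0
at [ 498.5 -420.1  111.2] [ 1.80e+02 -1.00e-01 -1.41e+01] turn [ 0.001 -0.001 -0.001] then shift cm [-0.04 -0.06  7.42] rows>= 2
```

View pics/c1.png

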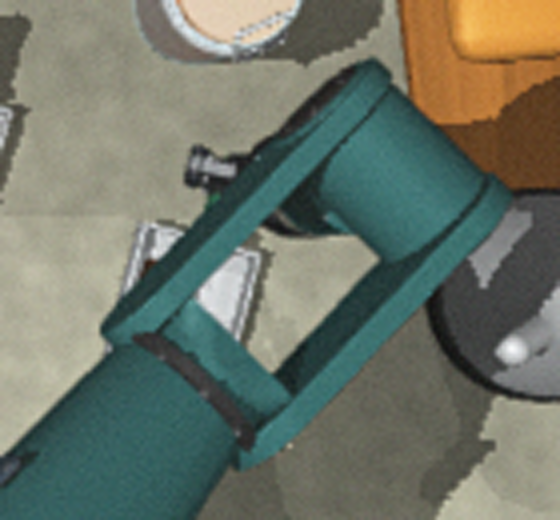

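The handle sits under the gripper, with its green just visible by the fingers at crop (213,195). Descend and grip.

```bash
python3 -m crank '{"delta_pos":[[0,-0.05,2.5],[0,0,2.5],[0,0,2.4],[0,0,0],[0,0,0],[0,0,0],[0,0,0],[0,0,0]],"rot":[[0,0,0],[0,0,0],[0,0,0],[0,0,0],[0,0,0],[0,0,0],[0,0,0],[0,0,0]],"fingers":[0.2,0.2,0.2,0.2,-1,-1,-1,-1]}' 100;  python3 -m crank '{"delta_pos":[[0,0,0],[0,0,0],[0,0,-2.5],[0,0,-4],[0,0,-4],[0,0,-4.5],[0,0,0],[0,0,0]],"rot":[[0,0,0],[0,0,0],[0,0,0],[0,0,0],[0,0,0],[0,0,0],[0,0,0],[0,0,0]],"fingers":[-1,-1,-1,-1,-1,-1,-1,-1]}'; python3 -c "
from h import *
f=look('side','s1.png',(220,20,540,260),2.5)"
```

```text
t: 3.3
position: [499.4, -420.2, 38.7]
eef_rot: [179.9, -0.2, -14.0]
ft_force: [1.2, 0.4, 6.6]
grip_width: 14.7
gripper_force: 97.5
t: 4.3
position: [497.8, -418.9, 184.8]
eef_rot: [-179.9, 0.1, -14.1]
ft_force: [0.3, 0.2, -2.7]
grip_width: 14.7
gripper_force: 97.3
```

View pics/s1.png

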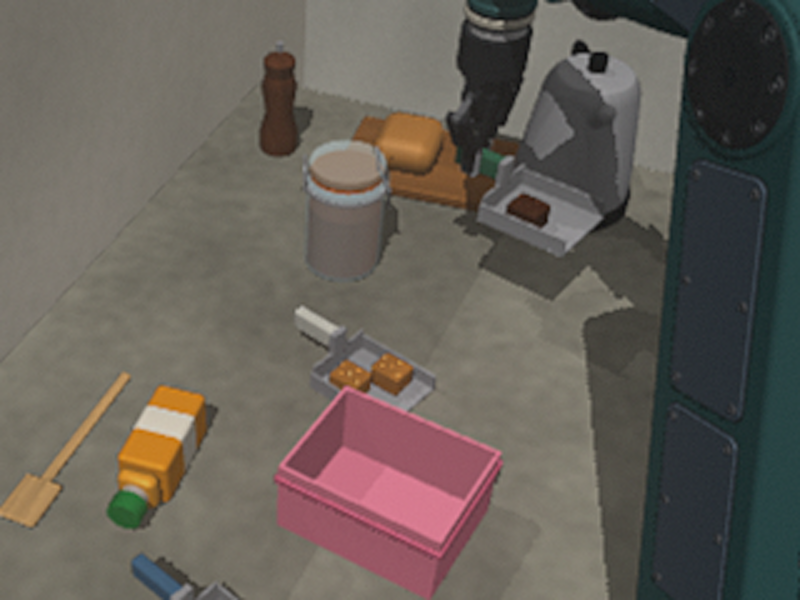

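Tray held level with the brownie in it. Carry it to the pouring position.

```bash
python3 -c "
from h import *
plan((629.4,-42.6,182),-6.6)"
```

```text
at [ 497.5 -418.5  183.6] [-179.9    0.2  -14.1] turn [-0.002  0.004 -0.13 ] then shift cm [  8.78 -38.86   0.16] rows>= 7
```

```bash
python3 -m crank '{"delta_pos":[[0,0,0],[0,0,0],[0.34,-1.5,0],[0.57,-2.5,0],[0.79,-3.5,0],[0.79,-3.5,0],[0.79,-3.5,0],[0.79,-3.5,0]],"rot":[[0,0,-0.065],[0,0,-0.065],[0,0,0],[0,0,0],[0,0,0],[0,0,0],[0,0,0],[0,0,0]],"fingers":[-1,-1,-1,-1,-1,-1,-1,-1]}';  python3 -m crank '{"delta_pos":[[0.79,-3.5,0],[0.79,-3.5,0],[0.79,-3.5,0],[0.79,-3.5,0],[0.79,-3.5,0],[0.54,-2.4,0],[0.22,-0.96,0],[0,0,0]],"rot":[[0,0,0],[0,0,0],[0,0,0],[0,0,0],[0,0,0],[0,0,0],[0,0,0],[0,0,0]],"fingers":[-1,-1,-1,-1,-1,-1,-1,-1]}'; python3 -c "
from h import *
plan((629.4,-42.6,140),-6.6)
f=look('side','s2.png',(220,20,540,260),2.5)"
```

```text
t: 5.35
position: [559.8, -241.8, 186.0]
eef_rot: [-179.9, 0.0, -6.6]
ft_force: [1.1, 0.0, -0.5]
grip_width: 14.2
gripper_force: 97.4
t: 6.35
position: [629.9, -42.1, 186.1]
eef_rot: [180.0, 0.0, -6.5]
ft_force: [-0.2, -0.6, -1.5]
grip_width: 14.1
gripper_force: 97.3
at [629.9 -42.1 186.1] [180.    0.   -6.5] turn [0.    0.001 0.002] then shift cm [-0.04  0.05  4.61] rows>= 1
```

View pics/s2.png

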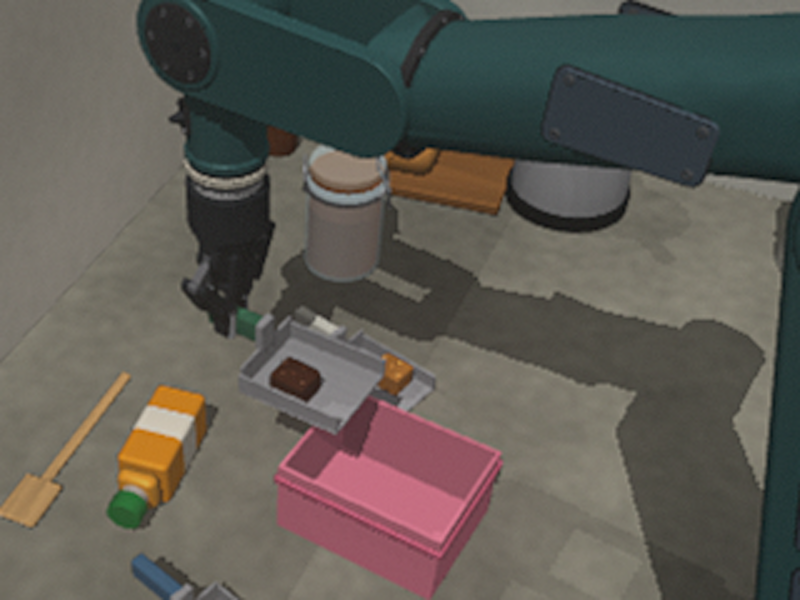

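```bash
python3 -m crank '{"delta_pos":[[0,0,2.2],[0,0,2.2],[-0.76,0,-2.25],[-0.76,0,-2.25],[-0.76,0,-2.25],[-0.76,0,-2.25],[-0.76,0,-2.25],[0,0,0]],"rot":[[0,0,0],[0,0,0],[0,0.157,0],[0,0.157,0],[0,0.157,0],[0,0.157,0],[0,0.157,0],[0,0,0]],"fingers":[-1,-1,-1,-1,-1,-1,-1,-1]}';  python3 -m crank '{"delta_pos":[[0,0,0],[0,0,0],[0,0,0],[0,0,0],[0,0,0],[0,0,0]],"rot":[[0,0,0],[0,0,0],[0,0,0],[0,0,0],[0,0,0],[0,0,0]],"fingers":[-1,-1,-1,-1,-1,-1]}'; python3 -c "
from h import *
print(monitor.get_obs()['joint_pos'].round(1))
f=look('side','s3.png',(300,100,460,240),4)"
```

```text
t: 7.4
position: [556.5, -35.5, 230.6]
eef_rot: [-180.0, -44.6, -6.7]
ft_force: [-0.3, 0.3, -1.7]
grip_width: 14.4
gripper_force: 97.6
t: 8.15
position: [561.6, -35.3, 235.1]
eef_rot: [180.0, -45.0, -6.6]
ft_force: [0.0, 0.5, -1.4]
grip_width: 14.6
gripper_force: 97.6
[-11.2 -20.9 112.5   4.7  43.6  83.3]
```

View pics/s3.png

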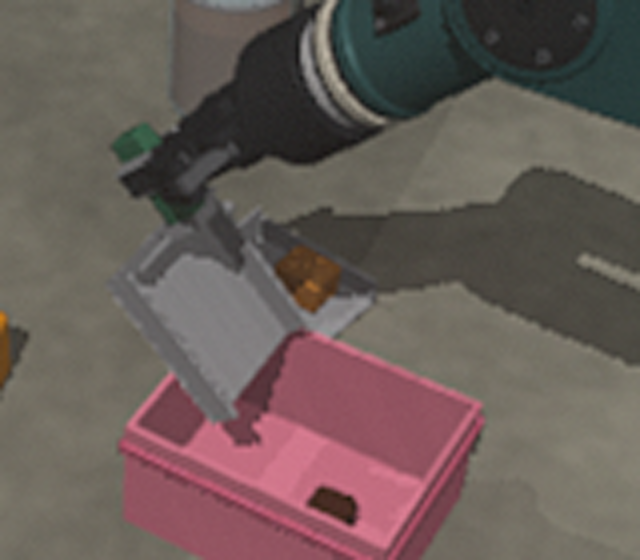

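The brownie is in the box. Level out and return tray c.

```bash
python3 -m crank '{"delta_pos":[[0.4,0,2.34],[0.4,0,2.34],[0.4,0,2.34],[0.4,0,2.34],[0.4,0,2.34],[0,0,-2.2],[0,0,-2.2],[-1.26,5.55,0]],"rot":[[0,-0.157,0],[0,-0.157,0],[0,-0.157,0],[0,-0.157,0],[0,-0.157,0],[0,0,0],[0,0,0],[0,0,0]],"fingers":[-1,-1,-1,-1,-1,-1,-1,-1]}';  python3 -m crank '{"delta_pos":[[-1.26,5.55,0],[-1.26,5.55,0],[-1.26,5.55,0],[-1.26,5.55,0],[-1.26,5.55,0],[-1.26,5.55,0],[0,0,0],[0,0,0]],"rot":[[0,0,0],[0,0,0],[0,0,0],[0,0,0],[0,0,0],[0,0,0],[0,0,0.065],[0,0,0.065]],"fingers":[-1,-1,-1,-1,-1,-1,-1,-1]}';python3 -c "
from h import *
plan((498.5,-420,38.7),-14)"
```

```text
t: 9.2
position: [614.4, -94.9, 188.6]
eef_rot: [-180.0, -0.4, -6.2]
ft_force: [0.3, -1.2, -1.8]
grip_width: 14.5
gripper_force: 97.6
t: 10.2
position: [497.7, -420.6, 186.0]
eef_rot: [180.0, -0.1, -14.3]
ft_force: [-0.6, -0.2, -0.7]
grip_width: 14.9
gripper_force: 97.6
at [ 497.7 -420.6  186. ] [ 1.80e+02 -1.00e-01 -1.43e+01] turn [ 0.    -0.001 -0.005] then shift cm [ 0.06 -0.08 14.73] rows>= 3
```

```bash
python3 -m crank '{"delta_pos":[[0,0,4],[0,0,4],[0,0,4],[0,0,2],[0,0,0.8],[0,0,0],[0,0,0],[0,0,0]],"rot":[[0,0,0],[0,0,0],[0,0,0],[0,0,0],[0,0,0],[0,0,0],[0,0,0],[0,0,0]],"fingers":[-1,-1,-1,-1,-1,-1,0.2,0.2]}';  python3 -m crank '{"delta_pos":[[0,0,0],[0,0,-3],[0,0,-4],[0,0,-4],[0,0,-4],[0,0,0]],"rot":[[0,0,0],[0,0,0],[0,0,0],[0,0,0],[0,0,0],[0,0,0]],"fingers":[0.2,0.2,0.2,0.2,0.2,0.2]}';python3 -c "
from h import *
p=handle(524.4,-201.4,164.1);print(p)
plan((*p,110),-15.9)"
```

```text
t: 11.2
position: [498.6, -419.9, 39.9]
eef_rot: [179.9, -0.1, -14.0]
ft_force: [0.2, 0.2, 0.1]
grip_width: 49.9
gripper_force: 0.0
t: 11.95
position: [499.6, -420.8, 194.2]
eef_rot: [179.7, -0.5, -14.0]
ft_force: [-0.3, -0.4, 0.2]
grip_width: 50.8
gripper_force: 0.0
(np.float64(612.8802004785274), np.float64(-226.6042481197038))
at [ 499.6 -420.8  194.2] [179.7  -0.5 -14. ] turn [ 0.005 -0.009  0.032] then shift cm [  5.58 -21.78   8.42] rows>= 5
```

```bash
python3 -m crank '{"delta_pos":[[1.12,-4.36,0],[1.12,-4.36,0],[1.12,-4.36,0],[1.12,-4.36,0],[1.12,-4.36,0],[0,0,4],[0,0,4],[0,0,0]],"rot":[[0,0,0.032],[0,0,0],[0,0,0],[0,0,0],[0,0,0],[0,0,0],[0,0,0],[0,0,0]],"fingers":[0.2,0.2,0.2,0.2,0.2,0.2,0.2,0.2]}'; python3 -c "
from h import *
plan((612.9,-226.6,38),-15.9)
f=look('side','s4.png',(300,60,500,210),4)"
```

```text
t: 12.95
position: [607.0, -222.3, 102.2]
eef_rot: [-179.9, 0.7, -15.9]
ft_force: [0.3, 0.1, -0.7]
grip_width: 51.2
gripper_force: 0.0
at [ 607.  -222.3  102.2] [-179.9    0.7  -15.9] turn [-0.002  0.012  0.001] then shift cm [0.69 0.25 6.42] rows>= 2
```

View pics/s4.png

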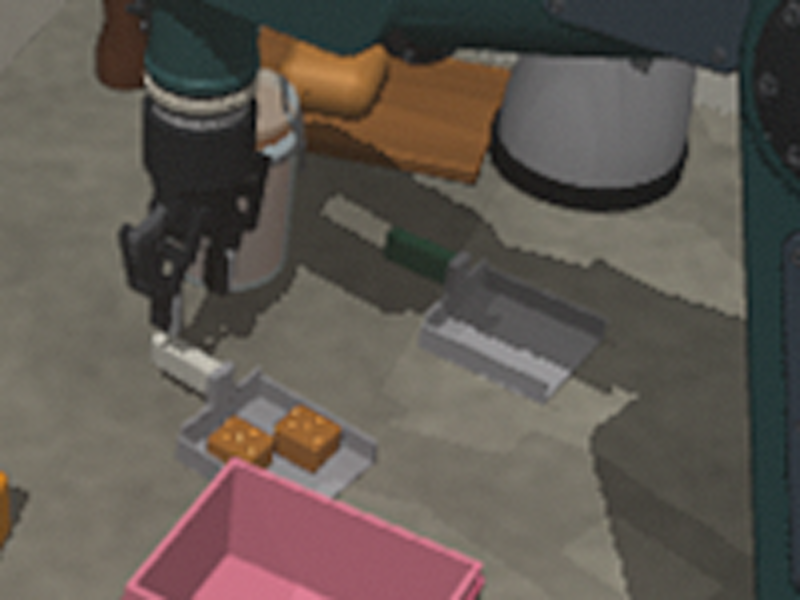

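Tray c is down flat. The fingers straddle the white handle. Settle first, then descend.

```bash
python3 -m crank '{"delta_pos":[[0,0,0],[0,0,0],[0,0,0],[0,0,2]],"rot":[[0,0,0],[0,0,0],[0,0,0],[0,0,0]],"fingers":[0.2,0.2,0.2,0.2]}'; python3 -m crank '{"delta_pos":[[0,0,0],[0,0,0],[0,0,0]],"rot":[[0,0,0],[0,0,0],[0,0,0]],"fingers":[0.2,0.2,0.2]}'; python3 -c "
from h import *
plan((612.9,-226.6,38),-15.9)"
```

```text
t: 13.5
position: [611.9, -224.9, 90.9]
eef_rot: [179.9, -0.4, -15.9]
ft_force: [-0.3, 0.2, 0.5]
grip_width: 51.1
gripper_force: 0.0
t: 13.88
position: [610.4, -224.2, 88.6]
eef_rot: [180.0, -0.0, -15.9]
ft_force: [-0.7, -0.9, -0.7]
grip_width: 50.8
gripper_force: 0.0
at [ 610.4 -224.2   88.6] [180.   -0.  -15.9] turn [ 0. -0.  0.] then shift cm [0.31 0.17 5.06] rows>= 1
```

```bash
python3 -m crank '{"delta_pos":[[0.3,0.17,2],[0,0,2],[0,0,1],[0,0,0],[0,0,0],[0,0,0],[0,0,0],[0,0,0]],"rot":[[0,0,0],[0,0,0],[0,0,0],[0,0,0],[0,0,0],[0,0,0],[0,0,0],[0,0,0]],"fingers":[0.2,0.2,0.2,0.2,-1,-1,-1,-1]}' 100;  python3 -m crank '{"delta_pos":[[0,0,0],[0,0,0],[0,0,-2.5],[0,0,-4],[0,0,-4],[0,0,-4.5],[0,0,0],[0,0,0]],"rot":[[0,0,0],[0,0,0],[0,0,0],[0,0,0],[0,0,0],[0,0,0],[0,0,-0.081],[0,0,-0.081]],"fingers":[-1,-1,-1,-1,-1,-1,-1,-1]}'; python3 -c "
from h import *
plan((629.4,-42.6,184),-6.6)"
```

```text
t: 14.88
position: [613.5, -226.7, 39.7]
eef_rot: [180.0, -0.1, -15.9]
ft_force: [0.4, 0.7, 3.0]
grip_width: 14.4
gripper_force: 97.7
t: 15.88
position: [612.2, -226.7, 187.6]
eef_rot: [180.0, 0.1, -6.5]
ft_force: [0.5, -0.1, -1.0]
grip_width: 14.5
gripper_force: 97.7
at [ 612.2 -226.7  187.6] [ 1.8e+02  1.0e-01 -6.5e+00] turn [0.    0.001 0.002] then shift cm [ -0.4  -18.49   0.36] rows>= 4
```

```bash
cat >> h.py <<'E'
def pink(n,f=None):
    """pink blobs in view: bbox, area, minAreaRect"""
    f=f or grab_frame(n);c=f["color"];h=cv2.cvtColor(c,cv2.COLOR_BGR2HSV)
    m=cv2.inRange(h,(160,60,90),(178,255,255));k,l,s,_=cv2.connectedComponentsWithStats(m)
    return [s[i].tolist() for i in range(1,k) if s[i,4]>300]
E
python3 -c "
from h import *
for n in('top','side'):print(n,pink(n,dict(color=cv2.imread(f'pics/{n}0.png'))))"
python3 -m crank '{"delta_pos":[[-0.04,-1.5,0],[-0.06,-2.5,0],[-0.08,-3.5,0],[-0.08,-3.5,0],[-0.08,-3.5,0],[-0.06,-2.5,0],[0,-1.5,0],[0,0,0]],"rot":[[0,0,0],[0,0,0],[0,0,0],[0,0,0],[0,0,0],[0,0,0],[0,0,0],[0,0,0]],"fingers":[-1,-1,-1,-1,-1,-1,-1,-1]}';  python3 -c "
from h import *
plan((629.4,-42.6,140),-6.6)
for n in('top','side'):print(n,pink(n))"
```

```text
top [[301, 202, 54, 66, 2830], [180, 215, 49, 61, 1335]]
side [[330, 174, 91, 86, 4839], [260, 316, 117, 84, 5983]]
t: 16.88
position: [629.8, -40.6, 188.2]
eef_rot: [180.0, 0.0, -6.5]
ft_force: [-1.6, -0.8, -2.4]
grip_width: 14.1
gripper_force: 97.8
at [629.8 -40.6 188.2] [180.    0.   -6.5] turn [0.    0.    0.002] then shift cm [-0.02  0.2   4.82] rows>= 1
top [[180, 215, 49, 61, 1310]]
side [[330, 178, 91, 82, 4425], [260, 316, 117, 84, 5983]]
```

```bash
python3 -m crank '{"delta_pos":[[0,0.1,2.3],[0,0,2.2],[-0.76,0,-2.25],[-0.76,0,-2.25],[-0.76,0,-2.25],[-0.76,0,-2.25],[-0.76,0,-2.25],[0,0,0]],"rot":[[0,0,0],[0,0,0],[0,0.157,0],[0,0.157,0],[0,0.157,0],[0,0.157,0],[0,0.157,0],[0,0,0]],"fingers":[-1,-1,-1,-1,-1,-1,-1,-1]}';  python3 -m crank '{"delta_pos":[[0,0,0],[0,0,0],[0,0,0],[0,0,0],[0,0,0],[0,0,0]],"rot":[[0,0,0],[0,0,0],[0,0,0],[0,0,0],[0,0,0],[0,0,0]],"fingers":[-1,-1,-1,-1,-1,-1]}'; python3 -c "
from h import *
f=look('side','s5.png',(300,100,460,240),4)"
```

```text
t: 17.98
position: [556.4, -35.6, 231.9]
eef_rot: [-180.0, -44.6, -6.7]
ft_force: [-0.5, -0.1, -1.8]
grip_width: 14.4
gripper_force: 98.2
t: 18.73
position: [561.2, -35.3, 236.2]
eef_rot: [180.0, -45.0, -6.6]
ft_force: [0.2, 0.1, -1.2]
grip_width: 14.4
gripper_force: 98.2
```

View pics/s5.png

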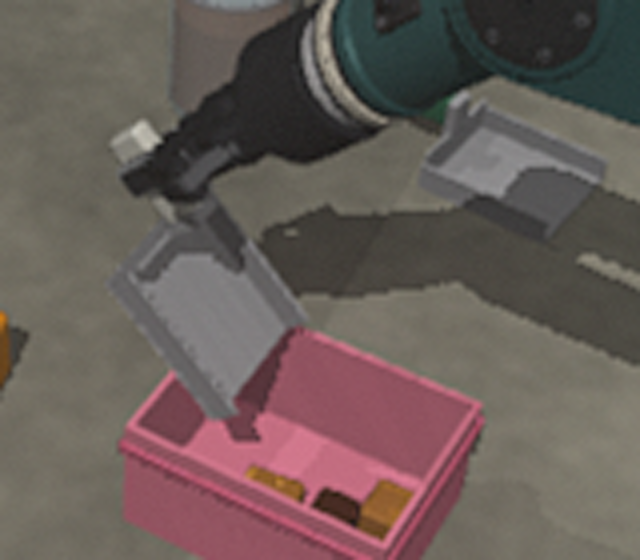

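Both flapjacks are in the box. Return tray a.

```bash
python3 -m crank '{"delta_pos":[[0.4,0,2.34],[0.4,0,2.34],[0.4,0,2.34],[0.4,0,2.34],[0.4,0,2.34],[0,0,-2.2],[0,0,-2.2],[0.1,4.6,0]],"rot":[[0,-0.157,0],[0,-0.157,0],[0,-0.157,0],[0,-0.157,0],[0,-0.157,0],[0,0,0],[0,0,0],[0,0,0]],"fingers":[-1,-1,-1,-1,-1,-1,-1,-1]}';  python3 -m crank '{"delta_pos":[[0.1,4.6,0],[0.1,4.6,0],[0.1,4.6,0],[0,0,0],[0,0,0],[0,0,0],[0,0,0]],"rot":[[0,0,0],[0,0,0],[0,0,0],[0,0,0.081],[0,0,0.081],[0,0,0],[0,0,0]],"fingers":[-1,-1,-1,-1,-1,-1,-1]}';python3 -c "
from h import *
plan((613,-226.6,39.7),-15.9)"
```

```text
t: 19.77
position: [628.1, -87.2, 189.9]
eef_rot: [-180.0, -0.4, -6.3]
ft_force: [1.0, -1.5, -2.1]
grip_width: 14.4
gripper_force: 98.1
t: 20.65
position: [612.9, -226.4, 187.4]
eef_rot: [180.0, -0.0, -15.8]
ft_force: [-0.4, 0.2, -0.6]
grip_width: 14.3
gripper_force: 98.1
at [ 612.9 -226.4  187.4] [180.   -0.  -15.8] turn [ 0.    -0.     0.002] then shift cm [1.000e-02 1.000e-02 1.477e+01] rows>= 3
```

```bash
python3 -m crank '{"delta_pos":[[0,0,4],[0,0,4],[0,0,4],[0,0,2],[0,0,0.7],[0,0,0],[0,0,0],[0,0,0]],"rot":[[0,0,0],[0,0,0],[0,0,0],[0,0,0],[0,0,0],[0,0,0],[0,0,0],[0,0,0]],"fingers":[-1,-1,-1,-1,-1,-1,0.2,0.2]}';  python3 -m crank '{"delta_pos":[[0,0,0],[0,0,-3],[0,0,-4],[0,0,-4],[0,0,-4],[0,0,0],[0,0,0]],"rot":[[0,0,0],[0,0,0],[0,0,0],[0,0,0],[0,0,0],[0,0,0],[0,0,0]],"fingers":[0.2,0.2,0.2,0.2,0.2,0.2,0.2]}';python3 -c "
from h import *
p=handle(516,202.8,162.4);print(p)
plan((*p,110),-17.6)"
```

```text
t: 21.65
position: [613.7, -227.1, 42.4]
eef_rot: [180.0, -0.2, -15.9]
ft_force: [0.1, 0.2, 0.0]
grip_width: 49.7
gripper_force: 0.0
t: 22.52
position: [612.4, -226.4, 190.0]
eef_rot: [180.0, 0.0, -15.9]
ft_force: [0.2, -0.3, -0.7]
grip_width: 51.1
gripper_force: 0.0
(np.float64(603.6935414369511), np.float64(174.9819700509591))
at [ 612.4 -226.4  190. ] [180.    0.  -15.9] turn [0.    0.001 0.03 ] then shift cm [-12.97 -38.     8.  ] rows>= 7
```

```bash
python3 -m crank '{"delta_pos":[[-1.62,-4.75,0],[-1.62,-4.75,0],[-1.62,-4.75,0],[-1.62,-4.75,0],[-1.62,-4.75,0],[-1.62,-4.75,0],[-1.62,-4.75,0],[-1.62,-4.75,0]],"rot":[[0,0,0.03],[0,0,0],[0,0,0],[0,0,0],[0,0,0],[0,0,0],[0,0,0],[0,0,0]],"fingers":[0.2,0.2,0.2,0.2,0.2,0.2,0.2,0.2]}';  python3 -m crank '{"delta_pos":[[0,0,4],[0,0,4],[0,0,0],[0,0,0],[0,0,0]],"rot":[[0,0,0],[0,0,0],[0,0,0],[0,0,0],[0,0,0]],"fingers":[0.2,0.2,0.2,0.2,0.2]}';python3 -c "
from h import *
plan((603.7,175,38),-17.6)
f=look('side','s6.png',(220,120,460,300),3.3)"
```

```text
t: 23.52
position: [601.3, 176.2, 187.8]
eef_rot: [179.9, 0.2, -17.6]
ft_force: [0.6, -0.4, 0.6]
grip_width: 51.3
gripper_force: 0.0
t: 24.15
position: [603.9, 174.8, 112.9]
eef_rot: [-179.9, -0.2, -17.6]
ft_force: [-0.7, -0.2, 0.4]
grip_width: 51.3
gripper_force: 0.0
at [603.9 174.8 112.9] [-179.9   -0.2  -17.6] turn [-0.002 -0.004 -0.   ] then shift cm [-0.02 -0.01  7.49] rows>= 2
```

View pics/s6.png

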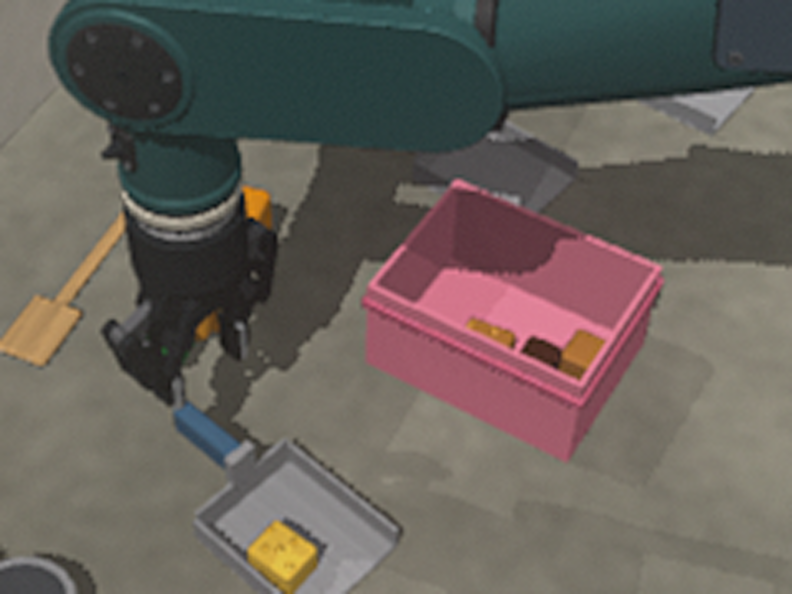

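The fingers straddle the blue handle with clearance to the bottle. Grip and lift, then turn to box yaw.

```bash
python3 -m crank '{"delta_pos":[[0,0,2.5],[0,0,2.5],[0,0,2.4],[0,0,0],[0,0,0],[0,0,0],[0,0,0],[0,0,0]],"rot":[[0,0,0],[0,0,0],[0,0,0],[0,0,0],[0,0,0],[0,0,0],[0,0,0],[0,0,0]],"fingers":[0.2,0.2,0.2,0.2,-1,-1,-1,-1]}' 100;  python3 -m crank '{"delta_pos":[[0,0,0],[0,0,0],[0,0,-2.5],[0,0,-4],[0,0,-4],[0,0,-4.3],[0,0,0],[0,0,0]],"rot":[[0,0,0],[0,0,0],[0,0,0],[0,0,0],[0,0,0],[0,0,0],[0,0,-0.096],[0,0,-0.096]],"fingers":[-1,-1,-1,-1,-1,-1,-1,-1]}'; python3 -c "
from h import *
plan((629.4,-42.6,184),-6.6)
for n in('top','side'):print(n,pink(n))"
```

```text
t: 25.2
position: [604.0, 175.1, 38.8]
eef_rot: [-179.9, -0.2, -17.6]
ft_force: [1.8, 1.2, 6.2]
grip_width: 14.5
gripper_force: 97.5
t: 26.2
position: [602.5, 174.7, 184.8]
eef_rot: [180.0, -0.0, -6.4]
ft_force: [0.1, -0.1, -2.4]
grip_width: 14.7
gripper_force: 97.7
at [602.5 174.7 184.8] [180.   -0.   -6.4] turn [ 0.    -0.001  0.003] then shift cm [ 5.17 21.28  0.08] rows>= 4
top [[301, 202, 54, 66, 2322], [181, 215, 48, 61, 1281]]
side [[330, 174, 91, 86, 4382], [260, 316, 117, 84, 5988]]
```

```bash
python3 -m crank '{"delta_pos":[[0.36,1.5,0],[0.6,2.5,0],[0.85,3.5,0],[0.85,3.5,0],[0.85,3.5,0],[0.85,3.5,0],[0.53,2.2,0],[0.27,1.1,0]],"rot":[[0,0,0],[0,0,0],[0,0,0],[0,0,0],[0,0,0],[0,0,0],[0,0,0],[0,0,0]],"fingers":[-1,-1,-1,-1,-1,-1,-1,-1]}'; python3 -m crank '{"delta_pos":[[0,0,2.2],[0,0,2.2],[-0.76,0,-2.25],[-0.76,0,-2.25],[-0.76,0,-2.25],[-0.76,0,-2.25],[-0.76,0,-2.25],[0,0,0]],"rot":[[0,0,0],[0,0,0],[0,0.157,0],[0,0.157,0],[0,0.157,0],[0,0.157,0],[0,0.157,0],[0,0,0]],"fingers":[-1,-1,-1,-1,-1,-1,-1,-1]}';  python3 -m crank '{"delta_pos":[[0,0,0],[0,0,0],[0,0,0],[0,0,0],[0,0,0],[0,0,0]],"rot":[[0,0,0],[0,0,0],[0,0,0],[0,0,0],[0,0,0],[0,0,0]],"fingers":[-1,-1,-1,-1,-1,-1]}'; python3 -c "
from h import *
print(monitor.get_obs()['eef_rot'])
c=grab_frame('side')['color'];h=cv2.cvtColor(c,cv2.COLOR_BGR2HSV)
m=cv2.inRange(h,(22,120,80),(35,255,255));k,l,s,ce=cv2.connectedComponentsWithStats(m)
print([(s[i].tolist()) for i in range(1,k) if s[i,4]>15])
print(pink('side'))"
```

```text
t: 27.3
position: [629.2, -44.2, 184.1]
eef_rot: [-180.0, 0.0, -6.7]
ft_force: [1.0, 0.2, -1.8]
grip_width: 14.0
gripper_force: 97.7
t: 28.3
position: [555.9, -33.0, 228.8]
eef_rot: [-179.9, -44.6, -6.6]
ft_force: [0.4, -0.3, -2.2]
grip_width: 14.6
gripper_force: 97.8
t: 29.05
position: [560.7, -34.8, 233.3]
eef_rot: [180.0, -45.0, -6.6]
ft_force: [-0.0, 0.4, -1.2]
grip_width: 14.5
gripper_force: 97.8
[179.99383288 -44.96356982  -6.5980516 ]
[[355, 209, 18, 14, 84], [144, 291, 13, 28, 83], [124, 296, 6, 17, 17]]
[[330, 182, 91, 78, 3822], [260, 316, 117, 84, 5981]]
```

```bash
python3 -m crank '{"delta_pos":[[0.4,0,2.34],[0.4,0,2.34],[0.4,0,2.34],[0.4,0,2.34],[0.4,0,2.34],[0,0,-2.2],[0,0,-2.2],[0,0,0]],"rot":[[0,-0.157,0],[0,-0.157,0],[0,-0.157,0],[0,-0.157,0],[0,-0.157,0],[0,0,0],[0,0,0],[0,0,0]],"fingers":[-1,-1,-1,-1,-1,-1,-1,-1]}';  python3 -c "
from h import *
plan((602.5,174.7,185),-6.6)
f=look('side','s7.png',(300,100,460,240),4)"
```

```text
t: 30.15
position: [631.2, -43.0, 186.7]
eef_rot: [180.0, -0.3, -6.6]
ft_force: [0.5, -0.5, -1.1]
grip_width: 14.4
gripper_force: 97.8
at [631.2 -43.  186.7] [180.   -0.3  -6.6] turn [ 0.    -0.006 -0.   ] then shift cm [ -5.36 -21.3    0.17] rows>= 4
```

View pics/s7.png

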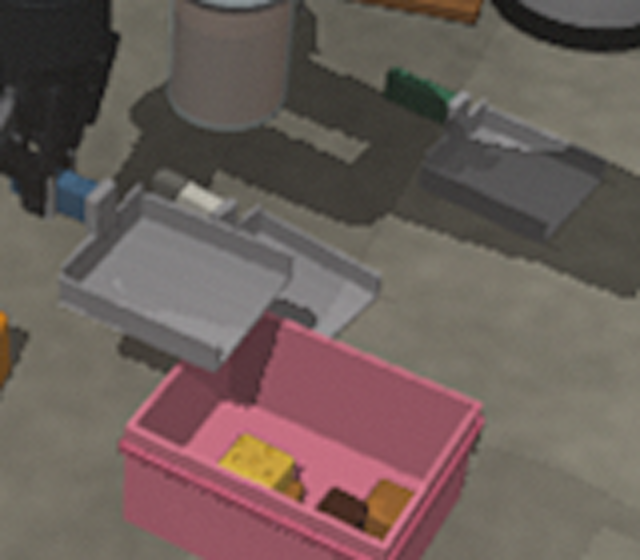

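All four pieces are inside the box, with the cheese on or beside a flapjack and well below the rim. Return tray b.

```bash
python3 -m crank '{"delta_pos":[[-1.34,-5.32,0],[-1.34,-5.32,0],[-1.34,-5.32,0],[-1.34,-5.32,0],[0,0,0],[0,0,0],[0,0,0],[0,0,0]],"rot":[[0,0,0],[0,0,0],[0,0,0],[0,0,0],[0,0,0.096],[0,0,0.096],[0,0,0],[0,0,0]],"fingers":[-1,-1,-1,-1,-1,-1,-1,-1]}'; python3 -m crank '{"delta_pos":[[0,0,4],[0,0,4],[0,0,4],[0,0,2],[0,0,0.5],[0,0,0],[0,0,0]],"rot":[[0,0,0],[0,0,0],[0,0,0],[0,0,0],[0,0,0],[0,0,0],[0,0,0]],"fingers":[-1,-1,-1,-1,-1,-1,-1]}'; python3 -c "
from h import *
plan((604,175,38.8),-17.6)"
```

```text
t: 31.2
position: [600.2, 174.6, 183.9]
eef_rot: [180.0, 0.0, -17.5]
ft_force: [0.0, -0.4, -2.1]
grip_width: 14.5
gripper_force: 97.9
t: 32.08
position: [601.9, 175.1, 41.5]
eef_rot: [-179.9, -0.2, -17.6]
ft_force: [0.2, 0.4, -1.1]
grip_width: 13.7
gripper_force: 98.0
at [601.9 175.1  41.5] [-179.9   -0.2  -17.6] turn [-0.002 -0.003  0.   ] then shift cm [ 0.21 -0.06  0.27] rows>= 1
```

```bash
python3 -m crank '{"delta_pos":[[0,0,0.25],[0,0,0],[0,0,0],[0,0,0],[0,0,0],[0,0,-3],[0,0,-5],[0,0,-5]],"rot":[[0,0,0],[0,0,0],[0,0,0],[0,0,0],[0,0,0],[0,0,0],[0,0,0],[0,0,0]],"fingers":[-1,-1,0.2,0.2,0.2,0.2,0.2,0.2]}'
cat > sil.py <<'E'
from h import *
from scipy.optimize import minimize
def mask(f,near,hand=False):
    h=cv2.cvtColor(f["color"],cv2.COLOR_BGR2HSV)
    m=cv2.inRange(h,(150,50,60),(180,255,255));m=cv2.morphologyEx(m,cv2.MORPH_CLOSE,np.ones((3,3),np.uint8))
    k,l,s,c=cv2.connectedComponentsWithStats(m)
    i=min([i for i in range(1,k) if s[i,4]>250],key=lambda i:np.hypot(*(c[i]-near)))
    P=np.argwhere(l==i)[:,::-1].astype(np.int32);return cv2.convexHull(P)[:,0,:].astype(float)
def silfit(views,half,zs,g,dz=0):
    """fit x,y,yaw of a box-like outline (half sizes, heights zs) to hulls of its masks; views=[(frame,hull)]"""
    C=np.array([(a*half[0],b*half[1],z) for a in(1,-1) for b in(1,-1) for z in zs],float)
    S=16
    def ras(p):
        o=p.min(0); return o
    def cost(q,full=False):
        c,s=np.cos(np.radians(q[2])),np.sin(np.radians(q[2]))
        W=np.c_[q[0]+c*C[:,0]-s*C[:,1],q[1]+s*C[:,0]+c*C[:,1],C[:,2]+dz];e=0
        for f,H in views:
            p=cv2.convexHull(proj(f,W).astype(np.float32));h=H.astype(np.float32)
            A=cv2.contourArea(p);B=cv2.contourArea(h);I,_=cv2.intersectConvexConvex(p,h);e+=1-I/(A+B-I)
        return e
    r=minimize(cost,g,method='Nelder-Mead',options=dict(initial_simplex=np.array(g)+np.array([[0,0,0],[12,0,0],[0,12,0],[0,0,5]]),xatol=.05,fatol=1e-6,maxiter=600))
    return r.x.round(1),round(r.fun,4)
def hullpix(H): # grow pixel-centre hull by half a pixel
    c=H.mean(0);d=H-c;return c+d*(1+.5/np.linalg.norm(d,axis=1,keepdims=True))
E
python3 - <<'E'
from sil import *
def R0(n,f): g=dict(f);g["color"]=cv2.imread(f"pics/{n}0.png");return g
ft,fs=grab_frame("top"),grab_frame("side")
for lab,(t,s) in {"start":(R0("top",ft),R0("side",fs)),"now":(ft,fs)}.items():
    for o,half,zs,g,nt,ns in(("box",(89,68),(0,92),(444,-21,-6.6),(328,235),(375,217)),("lid",(96,75),(0,12),(407,374,1),(205,245),(318,358))):
        a,b=(t,hullpix(mask(t,nt))),(s,hullpix(mask(s,ns)))
        print(lab,o,"both",silfit([a,b],half,zs,g),"top",silfit([a],half,zs,g),"side",silfit([b],half,zs,g))
E
```

```text
t: 33.08
position: [600.1, 174.8, 167.6]
eef_rot: [180.0, 0.1, -17.6]
ft_force: [1.6, -0.1, -0.5]
grip_width: 51.2
gripper_force: 0.0
start box both (array([443.9, -18.6,  -7.8]), np.float64(0.1334)) top (array([440.6, -21.6,  -6.9]), np.float64(0.106)) side (array([444. , -18.6,  -7.8]), np.float64(0.0269))
start lid both (array([409.5, 374.4,   0.7]), np.float64(0.1492)) top (array([4.094e+02, 3.767e+02, 3.000e-01]), np.float64(0.0273)) side (array([411.7, 374.1,   0.8]), np.float64(0.1129))
now box both (array([443.9, -18.6,  -7.8]), np.float64(0.1312)) top (array([440.6, -21.6,  -6.8]), np.float64(0.1054)) side (array([443.9, -18.7,  -7.8]), np.float64(0.0253))
now lid both (array([428.4, 346.3,   0.5]), np.float64(0.1497)) top (array([4.263e+02, 3.463e+02, 3.000e-01]), np.float64(0.1059)) side (array([429.5, 345.3,   1.1]), np.float64(0.0376))
```

The lid has just been knocked, by about +18 mm in x and -29 mm in y. Checking the fits with one overlay picture.

Run:
```python
from sil import *
ft,fs=grab_frame("top"),grab_frame("side")
def edges(f,q,half,zs,k,o,im,col):
    c,s=np.cos(np.radians(q[2])),np.sin(np.radians(q[2]))
    for z in zs:
        W=[(q[0]+c*a*half[0]-s*b*half[1],q[1]+s*a*half[0]+c*b*half[1],z) for a,b in((1,1),(1,-1),(-1,-1),(-1,1))]
        p=((proj(f,W)-o+.5)*k).round().astype(np.int32);cv2.polylines(im,[p],True,col,1)
def panel(f,crop,k):
    x0,y0,x1,y1=crop;im=cv2.resize(f["color"][y0:y1,x0:x1],None,fx=k,fy=k,interpolation=cv2.INTER_CUBIC)
    edges(f,(443.9,-18.6,-7.3),(89,68),(0,92),k,(x0,y0),im,(0,255,255));edges(f,(428,346.2,.6),(96,75),(0,14),k,(x0,y0),im,(255,255,0));return im
a=panel(ft,(180,195,370,275),4);b=panel(fs,(260,150,430,385),2)
out=np.zeros((600,800,3),np.uint8);out[:320,:760]=a
b2=panel(fs,(320,165,430,270),2.6);out[325:325+273,:286]=b2[:273,:286]
b3=panel(fs,(260,300,390,390),3);out[325:595,300:690]=b3
cv2.imwrite("pics/ov.png",out)
```

```text
(no output)
```

View pics/ov.png

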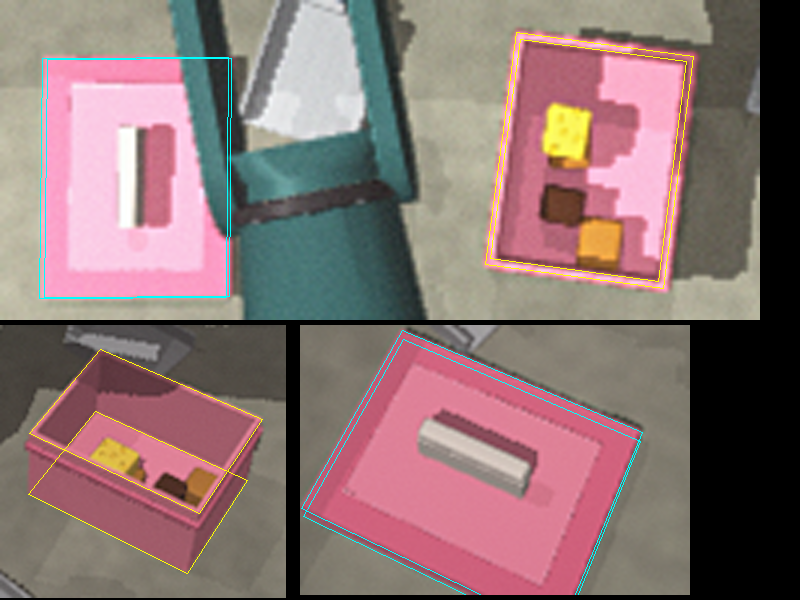

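Both fits sit on the outlines within about 2 mm: box (444,-18.6,-7.3°), lid (428,346,0.6°). The handle spans crop (118–137, 125–228). Next, grip the lid.

Run:
```python
from sil import *
f=grab_frame("top");h=f["color"]
print("handle",w(f,(180+127.5/4-.5,195+176.5/4-.5),48).round(1))
print("pose now from top/side lid",pink("side"))
plan((428,346.2,110),0.6)
```

```text
handle [428.7 343.8  48. ]
pose now from top/side lid [[330, 175, 91, 85, 4414], [260, 302, 113, 98, 6154]]
at [599.6 174.6 165.1] [179.9   0.2 -17.6] turn [ 0.001  0.003 -0.318] then shift cm [-16.98 -17.33   5.51] rows>= 5
```

```bash
python3 -m crank '{"delta_pos":[[0,0,0],[0,0,0],[-3.39,-3.46,0],[-3.39,-3.46,0],[-3.39,-3.46,0],[-3.39,-3.46,0],[-3.39,-3.46,0],[0,0,2.7]],"rot":[[0,0,-0.159],[0,0,-0.159],[0,0,0],[0,0,0],[0,0,0],[0,0,0],[0,0,0],[0,0,0]],"fingers":[0.2,0.2,0.2,0.2,0.2,0.2,0.2,0.2]}'; python3 -m crank '{"delta_pos":[[0,0,2.7],[0,0,0],[0,0,0],[0,0,0]],"rot":[[0,0,0],[0,0,0],[0,0,0],[0,0,0]],"fingers":[0.2,0.2,0.2,0.2]}';python3 - <<'E'
from sil import *
plan((428.4,345.5,34),0.6)
E
```

```text
t: 34.38
position: [427.1, 348.6, 140.0]
eef_rot: [-179.9, -0.0, 0.9]
ft_force: [0.5, -1.0, -1.4]
grip_width: 51.0
gripper_force: 0.0
t: 34.88
position: [430.0, 346.2, 114.2]
eef_rot: [-179.9, -0.1, 0.6]
ft_force: [-0.1, -1.2, 0.5]
grip_width: 51.2
gripper_force: 0.0
at [430.  346.2 114.2] [-1.799e+02 -1.000e-01  6.000e-01] turn [-0.001 -0.002 -0.   ] then shift cm [-0.16  0.07  8.02] rows>= 2
```

```bash
python3 -m crank '{"delta_pos":[[-0.1,0.05,2.6],[0,0,2.6],[0,0,2],[0,0,0.7],[0,0,0],[0,0,0],[0,0,0],[0,0,0]],"rot":[[0,0,0],[0,0,0],[0,0,0],[0,0,0],[0,0,0],[0,0,0],[0,0,0],[0,0,0]],"fingers":[0.2,0.2,0.2,0.2,0.2,-1,-1,-1]}' 100; python3 -m crank '{"delta_pos":[[0,0,0],[0,0,0],[0,0,0],[0,0,-2],[0,0,-4],[0,0,-4],[0,0,-4],[0,0,0]],"rot":[[0,0,0],[0,0,0],[0,0,0],[0,0,0],[0,0,0],[0,0,0],[0,0,0],[0,0,0]],"fingers":[-1,-1,-1,-1,-1,-1,-1,-1]}';python3 - <<'E'
from sil import *
plan((443.9,-18.6,176),-7.3)
print(pink("side"))
E
```

```text
t: 35.88
position: [429.0, 346.0, 35.5]
eef_rot: [-179.9, -0.1, 0.6]
ft_force: [-0.9, 0.0, 4.7]
grip_width: 11.9
gripper_force: 99.2
t: 36.88
position: [429.9, 346.6, 177.8]
eef_rot: [-179.8, -0.4, 0.6]
ft_force: [0.3, 1.2, -1.9]
grip_width: 12.0
gripper_force: 98.4
at [429.9 346.6 177.8] [-179.8   -0.4    0.6] turn [-0.005 -0.006  0.138] then shift cm [ 6.03 36.05  0.18] rows>= 7
[[353, 232, 57, 28, 582], [251, 266, 129, 110, 6566]]
```

```bash
python3 -m crank '{"delta_pos":[[0.75,4.5,0],[0.75,4.5,0],[0.75,4.5,0],[0.75,4.5,0],[0.75,4.5,0],[0.75,4.5,0],[0.75,4.5,0],[0.75,4.5,0]],"rot":[[0,0,0.138],[0,0,0],[0,0,0],[0,0,0],[0,0,0],[0,0,0],[0,0,0],[0,0,0]],"fingers":[-1,-1,-1,-1,-1,-1,-1,-1]}'; python3 -m crank '{"delta_pos":[[0,0,0],[0,0,0],[0,0,0],[0,0,0]],"rot":[[0,0,0],[0,0,0],[0,0,0],[0,0,0]],"fingers":[-1,-1,-1,-1]}';python3 - <<'E'
from sil import *
plan((443.9,-18.6,140),-7.3)
fs=grab_frame("side");s=monitor.get_obs();z=s["position"][2]-35.5
for n in [(375,190)]:
    H=hullpix(mask(fs,n));print(H.min(0),H.max(0))
    print("lid",z,silfit([(fs,H)],(96,75),(0,12),(444,-18,-7),z))
cv2.imwrite("pics/lid.png",cv2.resize(fs["color"][100:280,260:480],None,fx=3.3,fy=3.3))
E
```

```text
t: 37.92
position: [446.7, -19.7, 171.1]
eef_rot: [-180.0, 0.3, -7.3]
ft_force: [1.0, -0.6, -1.9]
grip_width: 12.2
gripper_force: 98.4
t: 38.42
position: [448.2, -17.5, 173.7]
eef_rot: [-180.0, 0.0, -7.2]
ft_force: [-0.6, -0.0, -1.9]
grip_width: 12.3
gripper_force: 98.6
at [448.2 -17.5 173.7] [-180.     0.    -7.2] turn [-0.     0.     0.002] then shift cm [-0.41  0.16  3.37] rows>= 1
[324.52195348 153.53601263] [426.44665177 259.48955867]
lid 138.35543960680846 (array([432.3,  57.6,  -5.2]), np.float64(0.3873))
```

```bash
python3 -m crank '{"delta_pos":[[-0.4,0.1,1.5],[0,0,1.5],[0,0,0.7],[0,0,0],[0,0,0]],"rot":[[0,0,0],[0,0,0],[0,0,0],[0,0,0],[0,0,0]],"fingers":[-1,-1,-1,-1,-1]}';python3 - <<'E'
from sil import *
plan((443.9,-18.6,118),-7.3)
for n in("top","side"):print(pink(n))
E
python3 -m crank '{"delta_pos":[[0,0,0.5],[0,0,0.5],[0,0,0],[0,0,0]],"rot":[[0,0,0],[0,0,0],[0,0,0],[0,0,0]],"fingers":[-1,-1,-1,-1]}'
```

```text
t: 39.1
position: [444.5, -19.1, 137.3]
eef_rot: [180.0, -0.0, -7.3]
ft_force: [0.1, 0.2, -2.0]
grip_width: 12.3
gripper_force: 98.6
at [444.5 -19.1 137.3] [180.   -0.   -7.3] turn [ 0.    -0.001  0.   ] then shift cm [-0.07 -0.04  1.93] rows>= 1
[[305, 200, 53, 23, 809], [306, 248, 37, 21, 550]]
[[327, 164, 98, 96, 5172]]
t: 39.7
position: [444.2, -19.0, 126.9]
eef_rot: [180.0, 0.0, -7.3]
ft_force: [0.4, 0.2, -1.8]
grip_width: 12.1
gripper_force: 98.6
```

```bash
python3 -m crank '{"delta_pos":[[0,0,0.3],[0,0,0.3],[0,0,0],[0,0,0]],"rot":[[0,0,0],[0,0,0],[0,0,0],[0,0,0]],"fingers":[-1,-1,-1,-1]}'; python3 -m crank '{"delta_pos":[[0,0,0.3],[0,0,0.1],[0,0,0],[0,0,0]],"rot":[[0,0,0],[0,0,0],[0,0,0],[0,0,0]],"fingers":[-1,-1,-1,-1]}'
```

```text
t: 40.2
position: [444.2, -19.0, 121.0]
eef_rot: [180.0, 0.0, -7.3]
ft_force: [0.8, -0.6, -1.3]
grip_width: 12.0
gripper_force: 98.6
t: 40.7
position: [444.3, -19.1, 117.4]
eef_rot: [180.0, -0.0, -7.3]
ft_force: [-1.6, 0.6, 3.2]
grip_width: 12.0
gripper_force: 99.2
```

The lid is home (contact at the expected height). Release, rise, and test the bottle wrist motion in free air.

```bash
python3 -m crank '{"delta_pos":[[0,0,0],[0,0,0],[0,0,0],[0,0,-3],[0,0,-5],[0,0,-5],[0,0,-5],[0,0,0]],"rot":[[0,0,0],[0,0,0],[0,0,0],[0,0,0],[0,0,0],[0,0,0],[0,0,0],[0,0,0]],"fingers":[0.2,0.2,0.2,0.2,0.2,0.2,0.2,0.2]}'
python3 - <<'E'
from sil import *
from fit import fit
plan((640,0,330),95)
ft,fs=grab_frame("top"),grab_frame("side")
print(pink("side",fs),pink("top",ft))
def om(f,roi):
    h=cv2.cvtColor(f["color"],cv2.COLOR_BGR2HSV);x0,y0,x1,y1=roi
    out=[]
    for lo,hi in(((12,150,100),(24,255,255)),((45,100,40),(80,255,255))):
        m=cv2.inRange(h,lo,hi);M=np.zeros_like(m);M[y0:y1,x0:x1]=m[y0:y1,x0:x1]
        P=np.argwhere(M>0)[:,::-1];out.append((len(P),cv2.minAreaRect(P.astype(np.float32)) if len(P) else None))
    return out
print(om(ft,(280,140,350,175)));print(om(fs,(255,165,310,235)))
E
```

```text
t: 41.7
position: [446.1, -19.3, 302.4]
eef_rot: [180.0, -0.6, -7.3]
ft_force: [0.8, 1.0, -0.3]
grip_width: 51.5
gripper_force: 0.0
at [446.1 -19.3 302.4] [180.   -0.6  -7.3] turn [ 0.01  -0.007 -1.785] then shift cm [ 0.23 19.49 -2.76] rows>= 4
[[327, 170, 97, 90, 4878]] [[306, 200, 51, 22, 675], [305, 251, 41, 18, 438]]
[(558, ((316.4938659667969, 157.44512939453125), (19.767244338989258, 43.06829833984375), 83.6598129272461)), (73, ((288.0675964355469, 160.90541076660156), (11.343530654907227, 6.411561012268066), 80.53767395019531))]
[(681, ((283.9000244140625, 196.70001220703125), (25.491172790527344, 47.85185241699219), 26.56505012512207)), (164, ((270.4000244140625, 223.20004272460938), (13.416407585144043, 13.416406631469727), 26.56505012512207))]
```

```bash
python3 -m crank '{"delta_pos":[[3,0,0],[3,0,0],[0,0,0],[0,0,0],[0,0,0],[0,0,0],[0,0,0],[0,0,0]],"rot":[[0,0,-0.18],[0,0,-0.18],[0,0,-0.18],[0,0,-0.18],[0,0,-0.18],[0,0,-0.18],[0,0,-0.18],[0,0,-0.18]],"fingers":[1,1,1,1,1,1,1,1]}'; python3 -m crank '{"delta_pos":[[0,0,0],[0,0,0],[0,0,0],[0,0,0],[0,0,0],[0,0,0],[0,0,0],[0,0,0]],"rot":[[0,0,-0.18],[0,0,-0.18],[0,0,0],[0,0.18,0],[0,0.18,0],[0,0.18,0],[0,0.18,0],[0,0,0]],"fingers":[1,1,1,1,1,1,1,1]}'
python3 - <<'E'
from sil import *
print(monitor.get_obs()["joint_pos"].round(1))
f=grab_frame("top")
b=w(f,(316.5+21.5*np.cos(.122),157.45-21.5*np.sin(.122)),50);c=w(f,(288.07,160.9),40);m=w(f,(316.5,157.45),52)
print("base",b.round(1),"mid",m.round(1),"cap",c.round(1),"ang",np.degrees(np.arctan2(*(c-b)[[1,0]])).round(1),np.degrees(np.arctan2(*(m-b)[[1,0]])).round(1))
E
```

```text
t: 42.8
position: [503.1, -21.1, 294.3]
eef_rot: [-179.7, 0.0, 75.6]
ft_force: [-0.2, 0.3, 0.0]
grip_width: 85.2
gripper_force: 0.0
t: 43.8
position: [503.5, -23.1, 293.1]
eef_rot: [-179.3, -41.4, 95.0]
ft_force: [0.3, -0.2, -0.7]
grip_width: 85.7
gripper_force: 0.0
[-29.3   8.4  78.   36.7 115.5 -24.8]
base [695.1 -52.9  50. ] mid [686.3  14.6  52. ] cap [676.7 105.4  40. ] ang 96.6 97.5
```

```bash
python3 -m crank '{"delta_pos":[[0,0,0],[0,0,0],[0,0,0],[0,0,0],[0,0,0],[0,0,0],[0,0,0],[0,0,0]],"rot":[[0,0.17,0],[0,0.17,0],[0,0.17,0],[0,0.17,0],[0,0.17,0],[0,0,0],[0,0,0],[0,0,0]],"fingers":[1,1,1,1,1,1,1,1]}'; python3 -m crank '{"delta_pos":[[4,0,0],[4,0,0],[0,0,0],[0,0,0]],"rot":[[0,0,0],[0,0,0],[0,0,0],[0,0,0]],"fingers":[1,1,1,1]}'
python3 - <<'E'
from sil import *
print(monitor.get_obs()["joint_pos"].round(1),monitor.get_obs()["ft_force"])
E
```

```text
t: 44.85
position: [504.1, -20.7, 298.9]
eef_rot: [149.3, -89.6, 126.7]
ft_force: [-0.5, -0.8, 0.1]
grip_width: 85.1
gripper_force: 0.0
t: 45.35
position: [503.7, -20.8, 377.4]
eef_rot: [165.9, -89.8, 110.0]
ft_force: [0.1, 0.5, -0.1]
grip_width: 85.6
gripper_force: 0.0
[-37.   20.5  80.6  79.6 131.8 -15.2] [ 0.10836455  0.50456217 -0.08381427]
```

The horizontal pose is reachable (j4 about 80). Turn back down and fetch the bottle.

```bash
python3 -m crank '{"delta_pos":[[0,0,0],[0,0,0],[0,0,0],[0,0,0],[0,0,0],[0,0,0],[0,0,0],[0,0,0]],"rot":[[0,-0.175,0],[0,-0.175,0],[0,-0.175,0],[0,-0.175,0],[0,-0.175,0],[0,-0.175,0],[0,-0.175,0],[0,-0.175,0]],"fingers":[1,1,1,1,1,1,1,1]}'; python3 -m crank '{"delta_pos":[[0,0,0],[0,0,0],[0,0,0]],"rot":[[0,-0.17,0],[0,0,0],[0,0,0]],"fingers":[1,1,1]}'
python3 - <<'E'
from sil import *
plan((682,48.5,130),95.6)
f=grab_frame("side");print("lid hull fit at z82",silfit([(f,hullpix(mask(f,(375,215))))],(96,75),(82-82,94-82),(444,-19,-7),0)) if 0 else pink("side",f)
E
```

```text
t: 46.35
position: [503.8, -21.7, 376.5]
eef_rot: [-180.0, -9.4, 95.8]
ft_force: [0.8, 0.4, -0.8]
grip_width: 85.1
gripper_force: 0.0
t: 46.72
position: [503.8, -21.3, 375.8]
eef_rot: [-179.9, -0.1, 95.8]
ft_force: [-0.1, -0.1, -0.0]
grip_width: 85.5
gripper_force: 0.0
at [503.8 -21.3 375.8] [-1.799e+02 -1.000e-01  9.580e+01] turn [-0.002 -0.002  0.004] then shift cm [ 5.21 18.42 24.58] rows>= 6
```

```bash
python3 -m crank '{"delta_pos":[[1.3,4.6,3],[1.3,4.6,3],[1.3,4.6,3],[1.3,4.6,3],[0,0,4.2],[0,0,4.2],[0,0,4.2],[0,0,0]],"rot":[[0,0,0.004],[0,0,0],[0,0,0],[0,0,0],[0,0,0],[0,0,0],[0,0,0],[0,0,0]],"fingers":[1,1,1,1,1,1,1,1]}'; python3 -m crank '{"delta_pos":[[0,0,0],[0,0,0],[0,0,0]],"rot":[[0,0,0],[0,0,0],[0,0,0]],"fingers":[1,1,1]}'
python3 - <<'E'
from sil import *
plan((682,48.5,21),95.6)
E
```

```text
t: 47.78
position: [678.8, 46.8, 124.2]
eef_rot: [-179.3, -0.1, 95.4]
ft_force: [-0.1, 0.4, -0.5]
grip_width: 85.4
gripper_force: 0.0
t: 48.15
position: [682.9, 48.6, 133.6]
eef_rot: [179.8, 0.0, 95.6]
ft_force: [-0.1, 0.2, -0.2]
grip_width: 85.4
gripper_force: 0.0
at [682.9  48.6 133.6] [179.8   0.   95.6] turn [0.004 0.    0.   ] then shift cm [-0.   -0.09 11.26] rows>= 2
```

```bash
python3 -m crank '{"delta_pos":[[0,-0.05,3],[0,0,3],[0,0,2],[0,0,0],[0,0,0]],"rot":[[0,0,0],[0,0,0],[0,0,0],[0,0,0],[0,0,0]],"fingers":[1,1,1,1,1]}'; python3 -m crank '{"delta_pos":[[0,0,1.5],[0,0,1.5],[0,0,0],[0,0,0],[0,0,0],[0,0,0],[0,0,0],[0,0,0]],"rot":[[0,0,0],[0,0,0],[0,0,0],[0,0,0],[0,0,0],[0,0,0],[0,0,0],[0,0,0]],"fingers":[1,1,1,-1,-1,-1,-1,-1]}' 80
```

```text
t: 48.78
position: [682.4, 48.7, 52.7]
eef_rot: [179.8, 0.0, 95.6]
ft_force: [0.2, 0.5, -0.3]
grip_width: 85.0
gripper_force: 0.0
t: 49.78
position: [682.6, 48.8, 22.6]
eef_rot: [179.8, 0.0, 95.6]
ft_force: [1.1, 0.0, 5.2]
grip_width: 57.4
gripper_force: 85.6
```

```bash
python3 -m crank '{"delta_pos":[[0,0,-2],[0,0,-4],[0,0,-5],[0,0,-5],[0,0,0],[0,0,0]],"rot":[[0,0,0],[0,0,0],[0,0,0],[0,0,0],[0,0,0],[0,0,0]],"fingers":[-1,-1,-1,-1,-1,-1]}'; python3 -m crank '{"delta_pos":[[2,0.4,0],[3,0.4,0],[3,0.4,0],[2,0.3,0],[0,0,0],[0,0,0],[0,0,0]],"rot":[[0,0,0],[0,0,0],[0,0,0],[0,0,0],[0,0.16,0],[0,0.16,0],[0,0.16,0]],"fingers":[-1,-1,-1,-1,-1,-1,-1]}';  python3 -m crank '{"delta_pos":[[0,0,0],[0,0,0],[0,0,0],[0,0,0],[0,0,0],[0,0,0],[0,0,0],[0,0,0]],"rot":[[0,0.16,0],[0,0.16,0],[0,0.16,0],[0,0.16,0],[0,0.16,0],[0,0,0],[0,0,0],[0,0,0]],"fingers":[-1,-1,-1,-1,-1,-1,-1,-1]}';python3 - <<'E'
from sil import *
o=monitor.get_obs();print(o["joint_pos"].round(1));Rm=R.from_euler('xyz',o["eef_rot"],degrees=True);print("tool x,z",Rm.apply([[1,0,0],[0,0,1]]).round(3))
E
```

```text
t: 50.52
position: [680.1, 48.6, 179.0]
eef_rot: [-179.8, -0.0, 95.6]
ft_force: [-0.1, 0.2, -4.4]
grip_width: 57.3
gripper_force: 85.9
t: 51.4
position: [686.3, 150.3, 180.4]
eef_rot: [-179.9, -27.7, 95.6]
ft_force: [-0.2, -0.6, -4.5]
grip_width: 57.4
gripper_force: 85.5
t: 52.4
position: [686.9, 150.4, 183.2]
eef_rot: [179.2, -73.2, 96.4]
ft_force: [0.7, 0.3, -3.6]
grip_width: 57.2
gripper_force: 85.7
[-16.1  37.9  67.9  67.1 105.2 -22.4]
tool x,z [[-0.033  0.288  0.957]
 [-0.094  0.953 -0.29 ]]
```

```bash
python3 -m crank '{"delta_pos":[[0,0,0],[0,0,0],[-2.5,0,0],[-2,0,0],[-1.5,0,0],[0,0,0],[0,0,0],[0,0,0]],"rot":[[0,0.147,0],[0,0.147,0],[0,0,0],[0,0,0],[0,0,0],[0,0,0],[0,0,0],[0,0,0]],"fingers":[-1,-1,-1,-1,-1,-1,-1,-1]}';python3 - <<'E'
from sil import *
o=monitor.get_obs();print(o["joint_pos"].round(1));Rm=R.from_euler('xyz',o["eef_rot"],degrees=True);print("tool x,y,z",Rm.apply(np.eye(3)).round(3))
print("fix",(Rm.inv()*R.from_matrix(np.array([[0,np.sin(np.radians(5.6)),-np.sin(np.radians(5.6))],[0,0,0],[0,0,0]])) ).as_rotvec() if 0 else "")
f=look("side","bt.png",(220,60,460,240),3.3)
E
```

```text
t: 53.4
position: [686.9, 149.7, 122.3]
eef_rot: [46.7, -89.8, -131.0]
ft_force: [-0.2, 0.1, -3.4]
grip_width: 57.4
gripper_force: 85.8
[-17.2  49.2  68.9  78.9 110.  -30.2]
tool x,y,z [[-0.002 -0.003  1.   ]
 [ 0.995  0.098  0.002]
 [-0.098  0.995  0.002]]
fix
```

View pics/bt.png

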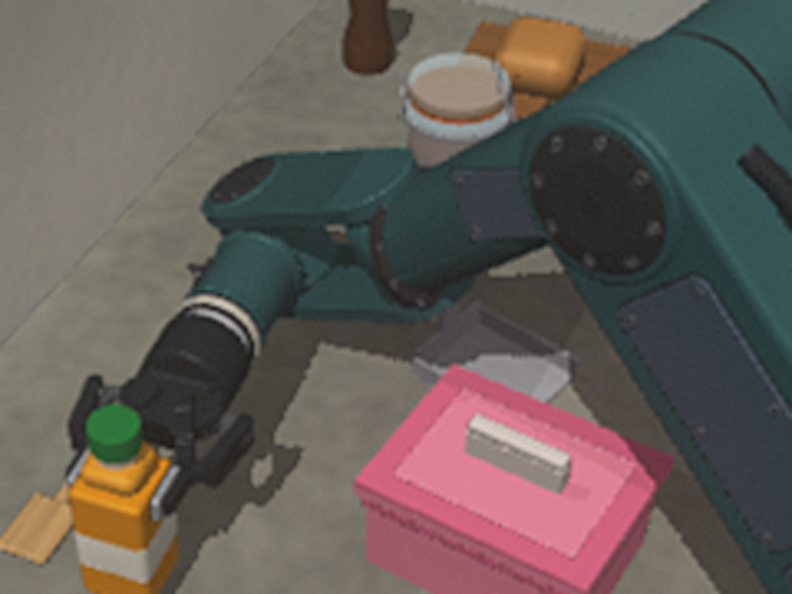

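The bottle is held upright and the lid is visibly home. Lower slowly to contact.

```bash
for i in 1 ; do python3 -m crank '{"delta_pos":[[-0.5,0,0],[-0.5,0,0],[0,0,0],[0,0,0]],"rot":[[0,0,0],[0,0,0],[0,0,0],[0,0,0]],"fingers":[-1,-1,-1,-1]}'|head -4; python3 -m crank '{"delta_pos":[[-0.3,0,0],[0,0,0],[0,0,0]],"rot":[[0,0,0],[0,0,0],[0,0,0]],"fingers":[-1,-1,-1]}'|head -4; python3 -m crank '{"delta_pos":[[-0.2,0,0],[0,0,0],[0,0,0]],"rot":[[0,0,0],[0,0,0],[0,0,0]],"fingers":[-1,-1,-1]}'|head -4;done
```

```text
t: 53.95
position: [686.5, 149.9, 110.9]
eef_rot: [-4.0, -89.8, -80.4]
ft_force: [0.3, 0.3, -3.0]
t: 54.32
position: [686.5, 149.9, 108.0]
eef_rot: [-0.1, -89.8, -84.3]
ft_force: [0.3, 0.5, -4.3]
t: 54.7
position: [686.5, 149.9, 106.0]
eef_rot: [-1.3, -89.8, -83.1]
ft_force: [0.1, -0.8, -2.9]
```

```bash
python3 -m crank '{"delta_pos":[[-0.2,0,0],[0,0,0],[0,0,0]],"rot":[[0,0,0],[0,0,0],[0,0,0]],"fingers":[-1,-1,-1]}'|head -4; python3 -m crank '{"delta_pos":[[-0.15,0,0],[0,0,0],[0,0,0]],"rot":[[0,0,0],[0,0,0],[0,0,0]],"fingers":[-1,-1,-1]}'|head -4
```

```text
t: 55.08
position: [686.5, 149.9, 104.0]
eef_rot: [-0.7, -89.8, -83.7]
ft_force: [0.3, 0.7, -3.7]
t: 55.45
position: [686.5, 149.9, 102.5]
eef_rot: [0.7, -89.8, -85.0]
ft_force: [-0.5, -0.4, -3.3]
```

```bash
for i in 1; do python3 -m crank '{"delta_pos":[[-0.15,0,0],[0,0,0],[0,0,0]],"rot":[[0,0,0],[0,0,0],[0,0,0]],"fingers":[-1,-1,-1]}'|sed -n '2p;4p'; python3 -m crank '{"delta_pos":[[-0.15,0,0],[0,0,0],[0,0,0]],"rot":[[0,0,0],[0,0,0],[0,0,0]],"fingers":[-1,-1,-1]}'|sed -n '2p;4p';python3 -m crank '{"delta_pos":[[-0.15,0,0],[0,0,0],[0,0,0]],"rot":[[0,0,0],[0,0,0],[0,0,0]],"fingers":[-1,-1,-1]}'|sed -n '2p;4p';done
```

```text
position: [686.6, 149.9, 101.8]
ft_force: [0.3, -0.7, 0.8]
position: [686.5, 149.8, 101.8]
ft_force: [-1.6, 0.1, 5.1]
position: [686.4, 149.7, 101.7]
ft_force: [-2.1, -0.1, 9.0]
```

Contact. Relieve the press, release, and back off along the fingers.

```bash
python3 -m crank '{"delta_pos":[[0.3,0,0],[0,0,0],[0,0,0],[0,0,0],[0,0,0],[0,0,0],[0,0,0],[0,0,0]],"rot":[[0,0,0],[0,0,0],[0,0,0],[0,0,0],[0,0,0],[0,0,0],[0,0,0],[0,0,0]],"fingers":[-1,-1,0,0.5,1,1,1,1]}'; python3 -m crank '{"delta_pos":[[0,0,-1],[0,0,-1.5],[0,0,-2],[0,0,-3],[0,0,-3],[2,0,0],[3,0,0],[0,0,0]],"rot":[[0,0,0],[0,0,0],[0,0,0],[0,0,0],[0,0,0],[0,0,0],[0,0,0],[0,0,0]],"fingers":[1,1,1,1,1,1,1,1]}'
python3 - <<'E'
from sil import *
f=grab_frame("side");h=cv2.cvtColor(f["color"],cv2.COLOR_BGR2HSV)
m=cv2.inRange(h,(45,100,40),(80,255,255));k,l,s,c=cv2.connectedComponentsWithStats(m)
print([(s[i].tolist(),c[i].round(1)) for i in range(1,k) if s[i,4]>30])
print("expected cap centre px",proj(f,[(687,142,160),(687,142,0)]).round(1))
m=cv2.inRange(h,(12,150,100),(24,255,255));M=np.argwhere(m[150:300,215:310]>0);print("orange bbox",M.min(0)[::-1]+[215,150],M.max(0)[::-1]+[215,150])
print(pink("side",f),pink("top"))
E
```

```text
t: 57.58
position: [686.5, 149.9, 100.9]
eef_rot: [-2.6, -89.8, -81.8]
ft_force: [-0.5, 0.4, -0.2]
grip_width: 85.3
gripper_force: 0.0
t: 58.58
position: [697.6, 44.7, 154.8]
eef_rot: [86.5, -89.6, -170.9]
ft_force: [0.1, 0.1, 0.2]
grip_width: 85.5
gripper_force: 0.0
[([246, 189, 16, 17, 221], array([253.5, 197. ])), ([94, 342, 67, 48, 937], array([126.6, 365.2]))]
expected cap centre px [[254.7 196.7]
 [261.8 239. ]]
orange bbox [241 200] [273 248]
[[327, 170, 98, 90, 4889]] [[303, 200, 54, 50, 1034]]
```

```bash
python3 -m crank '{"delta_pos":[[4,0,-3],[5,0,-3],[5,0,0],[5,0,0],[0,0,0],[0,0,0]],"rot":[[0,0,0],[0,0,0],[0,0,0],[0,0,0],[0,0,0],[0,0,0]],"fingers":[1,1,1,1,1,1]}'
python3 - <<'E'
from sil import *
ft,fs=grab_frame("top"),grab_frame("side")
h=cv2.cvtColor(fs["color"],cv2.COLOR_BGR2HSV)
m=cv2.inRange(h,(45,100,40),(80,255,255));k,l,s,c=cv2.connectedComponentsWithStats(m);print([c[i].round(1) for i in range(1,k) if s[i,4]>30])
def hull(f,q,parts):
    c,s=np.cos(np.radians(q[2])),np.sin(np.radians(q[2]));W=[(q[0]+c*a*hx-s*b*hy,q[1]+s*a*hx+c*b*hy,z) for hx,hy,zs in parts for z in zs for a in(1,-1) for b in(1,-1)]
    return cv2.convexHull(proj(f,W).astype(np.float32))
for n,f,near in(("side",fs,(375,215)),("top",ft,(328,235))):
    H=hullpix(mask(f,near)).astype(np.float32)
    for lift in(0,10):
        p=hull(f,(444,-19,-7.3),[(89,68,(0,)),(96,75,(82+lift,96+lift))]);I,_=cv2.intersectConvexConvex(p,H);A,B=cv2.contourArea(p),cv2.contourArea(H);print(n,lift,round(I/(A+B-I),4))
# trays: same patches as at the start
for n,f in(("side",fs),("top",ft)):
    o=cv2.imread(f"pics/{n}0.png")
    for t,(x,y,yaw) in dict(a=(524.4,-201.4,164.1),b=(516,202.8,162.4),c=(408.9,-397.2,166)).items():
        p=hull(f,(x,y,yaw),[(60,52,(0,30))]).reshape(-1,2);x0,y0=p.min(0).astype(int)-2;x1,y1=p.max(0).astype(int)+2
        a=cv2.cvtColor(o[y0:y1,x0:x1],6).astype(np.float32);b=cv2.cvtColor(f["color"][y0:y1,x0:x1],6).astype(np.float32)
        ga,gb=[cv2.Canny(i.astype(np.uint8),60,140).astype(np.float32) for i in(a,b)]
        (dx,dy),r=cv2.phaseCorrelate(cv2.GaussianBlur(ga,(5,5),0),cv2.GaussianBlur(gb,(5,5),0));print(n,t,"shift px",round(dx,2),round(dy,2),"resp",round(r,2))
print(monitor.get_obs()["ft_force"].round(1))
E
```

```text
t: 59.42
position: [702.6, -14.7, 338.8]
eef_rot: [-39.5, -89.7, -44.9]
ft_force: [0.4, 0.4, -1.5]
grip_width: 85.7
gripper_force: 0.0
[array([253.4, 196.9]), array([126.7, 365.2])]
side 0 0.9716
side 10 0.9633
top 0 0.9255
top 10 0.9266
side a shift px 0.85 -0.85 resp 0.24
side b shift px 3.68 0.46 resp 0.01
side c shift px -1.94 5.36 resp 0.15
top a shift px 2.74 1.05 resp 0.23
top b shift px -18.69 0.08 resp 0.09
top c shift px 2.98 -11.44 resp 0.1
[ 0.7 -0.5  0. ]
```

Run:
```python
from sil import *
ft,fs=grab_frame("top"),grab_frame("side")
def blob(im,lo,hi,near):
    h=cv2.cvtColor(im,cv2.COLOR_BGR2HSV);m=cv2.inRange(h,lo,hi);k,l,s,c=cv2.connectedComponentsWithStats(m)
    C=[(np.hypot(*(c[i]-near)),s[i].tolist(),c[i].round(1).tolist()) for i in range(1,k) if s[i,4]>12];return min(C)[1:] if C else None
for n,f in(("top",ft),("side",fs)):
    o=cv2.imread(f"pics/{n}0.png")
    for t,q,lo,hi in(("b",(603.7,175,50),(95,90,40),(115,255,255)),("c",(498,-419,50),(60,60,25),(90,255,255)),("a",(612.9,-226.6,50),(10,0,170),(40,60,255))):
        p=proj(f,[q])[0];print(n,t,p.round(1),blob(o,lo,hi,p),blob(f["color"],lo,hi,p))
    p=proj(f,[(444,-19,130)])[0];p2=proj(f,[(444,-19,140)])[0];print(n,"lid handle expect",p.round(1),"10 mm up",p2.round(1),blob(f["color"],(0,0,185),(60,50,255),p))
```

```text
top b [265.6 183.3] ([260, 176, 10, 18, 88], [264.4, 184.1]) ([262, 177, 9, 18, 85], [265.9, 185.4])
top c [454.8 217.6] ([450, 210, 10, 18, 113], [454.9, 218.5]) ([451, 210, 10, 19, 115], [455.6, 219.0])
top a [392.9 180.9] ([388, 173, 10, 19, 93], [392.5, 181.8]) ([389, 173, 9, 19, 90], [393.1, 181.3])
top lid handle expect [327.  234.4] 10 mm up [327.  234.4] ([325, 221, 7, 27, 121], [327.9, 234.2])
side b [282.6 248.1] ([273, 242, 19, 18, 137], [281.8, 250.2]) ([276, 242, 19, 17, 139], [284.1, 249.4])
side c [403.3 121.5] ([396, 117, 17, 14, 125], [403.3, 123.2]) ([397, 117, 17, 13, 74], [405.3, 122.3])
side a [345.6 147.5] ([339, 143, 15, 10, 38], [346.2, 147.7]) ([339, 143, 16, 10, 52], [346.6, 147.1])
side lid handle expect [377.1 192.6] 10 mm up [377.4 189.7] ([362, 186, 30, 15, 128], [377.0, 193.0])
```

Tray handles, lid and bottle are all where they should be, and the arm is clear. Handing in.

```bash
python3 -c "
from cell import ctrl
print(ctrl.job_done())"
```

```text
the job is handed in; nothing more can be done
None
```

I handed the job in at about 60 s, without a verdict back from the judge: all four snack pieces are in the container with the lid home, the three trays are back on the worktop, the bottle is upright, and the strainer, spoon and jar were left alone.

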